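# Hold a spread snap ring at the groove of the shelf's axle stub

### The job

Slide the aluminium spacer tube down over the upright axle stub until it sits on the stub's collar and let go of it. Then take the upright circlip pliers from their rack, squeeze the handles so that the snap ring on their tips is spread wide, and bring the ring down over the end of the stub to the groove just above the tube, without letting it close on the way. Finish still holding the pliers squeezed and upright, with the open ring around the stub level with the groove, at most lightly touching the tube; leave the drawer and the other things on the drawer unit alone.

Things in the scene. Friction and masses are not known exactly. Their poses are not given: they have to be found in the camera images.
- spacer_mid (a point): centre, half-way up, of the aluminium spacer tube: outside diameter 32 mm, bore 23 mm, 40 mm high, about 50 g, standing upright on top of the drawer unit (z axis along the tube)
- collar (a point): on the stub's axis at the top face of its collar (36 mm diameter), 16 mm above the work surface. The fixed vertical axle stub has a 70 mm square foot 6 mm thick, the collar, then a shaft of 20 mm diameter. A tube seated on the collar has its middle 20 mm above this point and its top at the lower edge of the groove
- groove (a point): on the stub's axis at the middle of the groove's height, 59 mm above the work surface and 43 mm above the collar. The groove is 6 mm high and 17 mm in diameter; its lower edge is level with the top of the seated spacer tube
- stub_top (a point): on the stub's axis at its upper end, 19 mm above the groove's middle, 78 mm above the work surface. Above the groove the shaft is 20 mm in diameter, its last 5 mm tapering to 14 mm
- grip (a point): centre between the two upright handles of the circlip pliers, where to squeeze them. z up, y from handle to handle. Handles 15 mm wide along x, reaching 30 mm below and 25 mm above this point; their outsides here are 47 mm apart released, 30 mm (parallel, at a stop) fully squeezed. Pliers about 0.16 kg. A 64 mm wide (along y) hanger plate with two ears lies 66 to 79 mm below this point
- ring_mid (a point): centre of the snap ring when spread, mid-thickness; rigid with grip: same axes, 145 mm below it and 14 mm to its +x. The ring is level, 3 mm thick, its lugs always hooked on the pliers' tips, which stand on the gap on its -x side and rise from there. Released it is 16 mm wide inside and cannot pass the stub; fully spread it is round, 25 mm inside, 31 mm outside
- jaw_l (a joint): swing of one pliers handle (the other mirrors it), rad: 0 released, 0.117 fully squeezed with the ring fully spread; the ring clears the stub from about 0.085. A spring opens it; about 9 N on each handle squeezes it fully
- drawer (a joint): how far the shallow drawer of the enamel unit is pulled out towards the robot, m (0 shut); leave it as it is. It slides stiffly and holds a brass-handled brush
- unit: the low enamel steel drawer unit, fixed, 240 mm along x, 280 mm along y, 70 mm high; origin at the centre of its underside, the drawer comes out of its -x side, 59 mm high at the front. The spacer tube and the bystanders stand on its top
- rack: the pliers' fixed U-shaped rack, foot 60 x 90 mm, two 30 mm deep cheeks 46 mm apart inside along y, 88 mm tall, with notch lugs to 95 mm; origin at the centre of its underside. The pliers hang upright by their ears in the notches, lifting straight up (80 mm clears the rack); in the rack they stand 194 mm high
- vent_plug: bystander: yellow plastic vent plug, 32 mm wide, 28 mm high, origin at its underside
- rubber_foot: bystander: black rubber foot, 36 mm wide, 20 mm high, origin at its underside
- cell_holder: bystander: nickel cell holder tray, 44 x 110 x 37 mm, origin at its underside
- drawer_front (a point): middle of the drawer's front plate at its recessed pull; shows whether the drawer has been shifted
There are look-alikes about, which are no part of the job. Leave any green look-alike of the part that bears collar alone.

How it is judged:
By the outcome, as a careful person would: the job done as asked, in the order asked, and still so for the second after the job is handed in, while the arm keeps its last pose, push and grip.
It also fails if it takes over 64 s, if anything falls off the work surface, if the arm or the gripper's body presses on something with over 40 N, if the wrist force passes 120 N, or if a joint passes its speed limit or range.

### The arm

A 6-joint arm with a two-finger parallel gripper is mounted at the origin on the work surface. World frame = base frame: x ahead of the robot, y to its left, z up, the work surface at z = 0. Lengths are in m, angles in rad, forces in N, time in s.
With the tool pointing down it reaches from about 0.25 to 0.725 m from the base axis. Payload 4 kg.
Tool frame: the origin (TCP) lies where the fingers leave the gripper's body, on its centre line; the fingertips stand 73 mm ahead of it and the grasp point (between the pads) lies 54 mm ahead of it (bot.tip_reach is the z of the fingertips in the tool frame, in m); z points along the fingers, x is the direction in which the jaws open and shut, and the axes are right-handed (so a half turn about z gives the same grasp; the last joint's range is limited). The gripper opens to 85 mm and grips with 20 to 120 N. Pads are 22 mm wide; open, the fingers measure 114 mm over their backs; the gripper's body (76 mm by 85 mm) begins 54 mm behind the grasp point. The pads swing forward as they close: fully open they stand 13 mm farther back than shut.
Start: joints at [-1.141, 0.241, 0.005, 1.335, 0, 1.571], TCP at [0.208, -0.455, 0.304] pointing down, gripper open.
Joint ranges: [-2.72, 2.72], [-1.05, 1.87], [-1.09, 1.28], [-1.99, 2.15], [-1.42, 1.44], [-3.14, 3.14]. Speed limits (rad/s): [2.79, 2.79, 3.14, 3.14, 3.14, 3.14].

### API

Orientations are given as a unit quaternion [x, y, z, w].
In Python, from workcell import bot, vision, job_done gives the robot as it stands.
- The arm moves only by the tool drive_tool, never from a script. Its argument "steps" is one flat list of numbers, 7 for each row, row after row: the shift along the tool's x, y, z in m, then the turn, a rotation vector about the tool's x, y, z in degrees, then the closure, from -1 (fully open) to 1 (shut). A call has 1 to 8 rows; each row shifts and turns the commanded pose from where the row before left it, along the tool's axes as they then stand; what a row does not reach is not made up. A row lasts 1/12 s, in which the tool goes at most 41.7 mm and 7.16 degrees, less where a joint would pass 70% of its speed; a pose out of reach is approached as far as the arm can. A call is refused whole if a number of a shift passes 0.0417 or a number of a turn 7.16, either way. A call with a gripper value outside its range is refused whole. The fingers move at their own pace and stop on an object; the grip force is fixed at half the most. Time passes only in rows, so rows that do not move let the fingers close. It gives the time, the measured TCP pose, the force and the opening at its end, in the units of the state.
- bot.get_obs(): the state, without advancing time (a new reading comes with each control period).
- vision.camera(name): name is "scene" or "top" or "wrist"; returns (picture, depth): 420x560x3 uint8, red, green, blue; 420x560 float32, m along the optical axis (not along the pixel's ray), 0 where there is no reading.
- vision.camera_model(name): a dict with "mtx" (3x3 intrinsics, pixels), "D" ([k1, k2, p1, p2, k3] as OpenCV has them; the pictures are not rectified), "rvec" (rotation vector, rad) and "tvec" (3), from world to camera coordinates, as OpenCV has them. Camera axes: x right, y down, z forward; pixel columns grow to the right and rows downward; lengths in m; the calibration is good to about 2 mm. A picture is of the moment at which its call begins: read the wrist's pose just before it. camera_model takes no time and is no camera call; for the wrist camera it gives the pose at the moment of the call.
- job_done(): hands the job in, once; it reports no verdict.
The state is a dict: "clock": time; "joint_pos": joint angles; "joint_vel": joint speeds; "tau": joint torques, N m; "eef_pos": TCP position; "tool_rot": TCP orientation; "ft_force": force on the tool from outside, world axes, zero at the start; "ft_torque": the same for the moment, N m; "grip_width": finger opening in m.
Only numpy, scipy, OpenCV 4.12 (cv2) and the standard library are available. Lean on these libraries where they do the work, as an engineer would, in place of code of your own. Each camera call takes 0.05 s, during which the arm holds its last target.

## Working session

There is one attempt and no reset: what is moved stays moved. The work goes in short steps, Python scripts to look and compute and a tool call to move; the robot and the scene stay as the last step left them, time stands still between calls to the robot, and variables do not carry over. Pictures are saved under pics/ and viewed, and the job is handed in when it is done.

Besides the shell and the picture viewer there is one more tool, called after "Call:" as name(argument=value, ...) on one line, values as JSON. drive_tool: Moves the arm, as the interface text tells. Its arguments: {"type":"object","properties":{"steps":{"type":"array"}},"required":["steps"]}

```bash
ls; mkdir -p pics; python3 - <<'E'
from workcell import bot, vision
import cv2,numpy as np
print(bot.get_obs())
for n in ["scene","top","wrist"]:
    m=vision.camera_model(n); print(n,m)
    p,d=vision.camera(n); cv2.imwrite(f"pics/{n}0.png",p[:,:,::-1]); np.save(f"pics/{n}0d.npy",d); print(d.min(),d.max())
E
```

```text
pics
{'clock': 0.0, 'joint_pos': array([-1.14100347e+00,  2.41426009e-01,  3.68588724e-03,  1.33518109e+00,
       -1.51090612e-05,  1.57080495e+00]), 'joint_vel': array([ 0.00037243, -0.00178271,  0.0003679 ,  0.00078282,  0.00057287,
       -0.00087176]), 'tau': array([ 3.98103075e-04, -3.72315145e+01,  2.52409154e+01,  1.71096961e-02,
       -8.36942309e-05, -8.28983218e-06]), 'eef_pos': array([ 0.20813415, -0.45408259,  0.30299165]), 'tool_rot': array([ 8.41627318e-01, -5.40057709e-01, -8.98266178e-04, -5.67414922e-04]), 'ft_force': array([-0.04788848,  0.25765553, -0.08700368]), 'ft_torque': array([-0.00450536, -0.02326914, -0.01298987]), 'grip_width': 0.08547025549216972}
scene {'mtx': array([[419.43914759,   0.        , 281.25486792],
       [  0.        , 419.43914759, 210.5467533 ],
       [  0.        ,   0.        ,   1.        ]]), 'D': array([-0.04099745,  0.        ,  0.        ,  0.        ,  0.        ]), 'rvec': array([ 0.8758337 ,  2.45175262, -1.17791266]), 'tvec': array([ 0.47805967, -0.11177399,  1.18045793])}
0.0 2.758886
top {'mtx': array([[508.18911102,   0.        , 279.69934743],
       [  0.        , 508.18911102, 212.16711196],
       [  0.        ,   0.        ,   1.        ]]), 'D': array([-0.12509391,  0.        ,  0.        ,  0.        ,  0.        ]), 'rvec': array([ 2.1979027 , -2.14253267,  0.11956774]), 'tvec': array([-0.07925131,  0.57443821,  1.11006011])}
0.0 2.033391
wrist {'mtx': array([[293.52028707,   0.        , 279.65238065],
       [  0.        , 293.52028707, 207.58339458],
       [  0.        ,   0.        ,   1.        ]]), 'D': array([-0.05873535,  0.        ,  0.        ,  0.        ,  0.        ]), 'rvec': array([-2.44612993,  1.56898235,  0.21631641]), 'tvec': array([-0.4987455 , -0.03617619,  0.3797842 ])}
0.0 1.4628054
```

View pics/scene0.png

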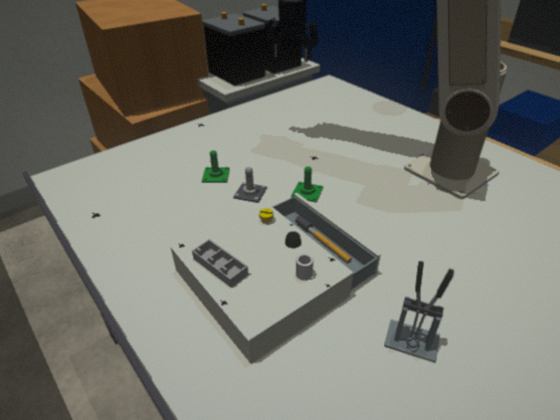

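View pics/top0.png

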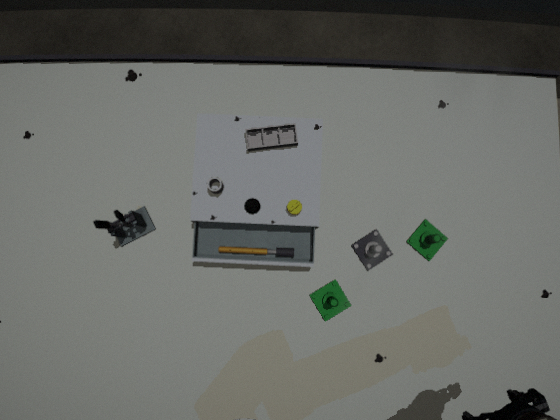

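View pics/wrist0.png

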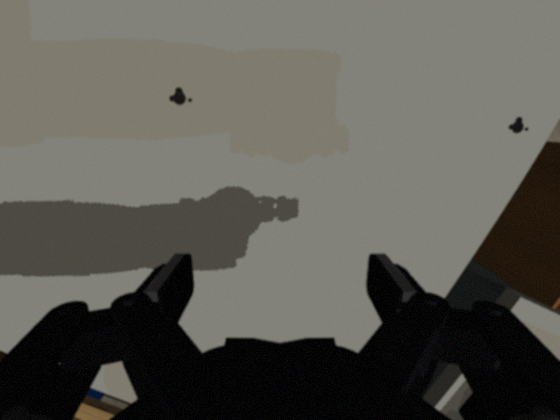

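The top view shows the spacer tube at (215,186), the grey stub at (373,248), and the pliers and rack at about (125,226).

What could be mistaken for them (top pixels):
- **Stub:** grey (373,248), against the green look-alikes at (331,300) and (428,240).
- **Tube:** hollow grey ring (215,186), against the black foot (252,206) and the yellow plug (294,207).

I choose the grey stub and the hollow ring, and will check both in a close crop.

```bash
cat > h.py <<'E'
import cv2,numpy as np
from scipy.spatial.transform import Rotation as R
def ray(m,uv):
    uv=np.asarray(uv,float).reshape(-1,1,2)
    n=cv2.undistortPoints(uv,m["mtx"],m["D"]).reshape(-1,2)
    Rm=cv2.Rodrigues(m["rvec"])[0]
    d=np.c_[n,np.ones(len(n))]@Rm
    o=-Rm.T@m["tvec"]
    return o,d
def plane(m,uv,z):
    o,d=ray(m,uv); t=(z-o[2])/d[:,2]
    return o+t[:,None]*d
def proj(m,P):
    return cv2.projectPoints(np.asarray(P,float).reshape(-1,1,3),m["rvec"],m["tvec"],m["mtx"],m["D"])[0].reshape(-1,2)
def pts(m,d):
    v,u=np.nonzero(d>0)
    n=cv2.undistortPoints(np.c_[u,v].astype(float).reshape(-1,1,2),m["mtx"],m["D"]).reshape(-1,2)
    Rm=cv2.Rodrigues(m["rvec"])[0]
    c=np.c_[n,np.ones(len(n))]*d[v,u][:,None]
    out=np.full(d.shape+(3,),np.nan); out[v,u]=(c-m["tvec"])@Rm
    return out
E
python3 - <<'E'
from workcell import vision
from h import *
a=cv2.imread("pics/top0.png");s=cv2.imread("pics/scene0.png")
def c(im,x0,y0,x1,y1,f):return cv2.resize(im[y0:y1,x0:x1],None,fx=f,fy=f,interpolation=cv2.INTER_CUBIC)
A=c(a,180,160,280,230,4);B=c(a,340,215,440,285,4);C=c(a,80,190,180,260,4);D=c(s,370,250,470,360,4)
cv2.imwrite("pics/crop0.png",np.vstack([np.hstack([A,B]),np.hstack([C,c(s,370,255,470,325,4)])]))
m=vision.camera_model("top");d=np.load("pics/top0d.npy");P=pts(m,d)
for n,(u,v) in dict(table=(350,330),unit=(250,170),spacer=(215,186),rim=(209,184),stub=(373,247),foot=(355,250),plier=(103,225),drawer=(253,262)).items(): print(n,P[v,u])
for n,uv,z in [("unit corners",[(196,115),(322,117),(320,222),(192,222)],.07),("drawerfront",[(193,262),(313,268)],.059),("foot corners",[(371,229),(393,251),(372,270),(351,248)],.006)]:
    print(n,plane(m,uv,z))
E
```

```text
table [ 0.31427568 -0.23139994 -0.00174907]
unit [0.6636341  0.00300624 0.0671098 ]
spacer [0.62619754 0.07838637 0.06744089]
rim [0.62527269 0.08733042 0.09930135]
stub [ 0.50166527 -0.26839649  0.0682327 ]
foot [ 0.49642918 -0.2389672   0.00509918]
plier [0.5269293  0.28693847 0.16920183]
drawer [ 0.46319997 -0.00930981  0.05859022]
unit corners [[ 0.78463493  0.12727139  0.07      ]
 [ 0.7870921  -0.15301798  0.07      ]
 [ 0.55297529 -0.15212084  0.07      ]
 [ 0.54577655  0.12500903  0.07      ]]
drawerfront [[ 0.45954961  0.12113845  0.059     ]
 [ 0.45348042 -0.13966858  0.059     ]]
foot corners [[ 0.54538847 -0.275266    0.006     ]
 [ 0.49602691 -0.32668565  0.006     ]
 [ 0.45167445 -0.27847854  0.006     ]
 [ 0.50075498 -0.229577    0.006     ]]
```

View pics/crop0.png

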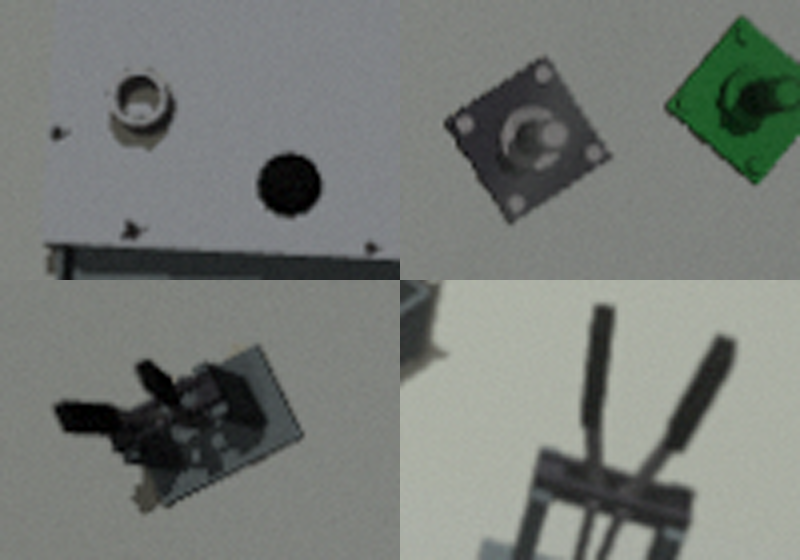

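The crop confirms both. The spacer is a hollow ring standing alone at (215,186). The grey steel stub at (373,248) is clearly distinct from the green one at (428,240). The pliers sit in the blue-grey rack. Next I measure coarse positions and get the camera and tool geometry.

```bash
python3 - <<'E'
from workcell import vision,bot
from h import *
o=bot.get_obs();m=vision.camera_model("wrist")
T=R.from_quat(o["tool_rot"]).as_matrix();print("tool\n",T.round(3))
Rm=cv2.Rodrigues(m["rvec"])[0];c=-Rm.T@m["tvec"]
print("cam in tool",T.T@(c-o["eef_pos"]),"\n",(T.T@Rm.T).round(3))
mt=vision.camera_model("top");ms=vision.camera_model("scene")
at,_=cv2.imread("pics/top0.png"),0
d=np.load("pics/top0d.npy");P=pts(mt,d)
hh=P[...,2]
# rack foot: color mask bluish near
im=cv2.imread("pics/top0.png").astype(int)
reg=np.zeros(d.shape,bool);reg[195:260,85:170]=1
mk=reg&(hh<.03)&(im.sum(2)<330)
print("rackfoot",mk.sum());r=cv2.minAreaRect(P[mk][:,:2].astype(np.float32));print(r,cv2.boxPoints(r))
for lo,hi in [(.13,.165),(.165,.22),(.08,.1)]:
    k=reg&(hh>lo)&(hh<hi); print(lo,k.sum()); 
    if k.sum(): 
        n,l=cv2.connectedComponents(k.astype(np.uint8))
        for i in range(1,n):
            print(i,(l==i).sum(),P[l==i].mean(0))
reg=np.zeros(d.shape,bool);reg[170:205,195:235]=1
k=reg&(hh>.095)&(hh<.13);x,y=P[k][:,0],P[k][:,1];print("sp",k.sum(),x.min(),x.max(),y.min(),y.max(),cv2.minEnclosingCircle(P[k][:,:2].astype(np.float32)))
reg=np.zeros(d.shape,bool);reg[225:275,345:400]=1
k=reg&(hh>.068)&(hh<.1);print("stubtop",k.sum(),P[k].mean(0))
k=reg&(hh>.002)&(hh<.009)&(im.sum(2)<300);print(k.sum(),cv2.minAreaRect(P[k][:,:2].astype(np.float32)))
E
```

```text
tool
 [[ 0.417 -0.909 -0.001]
 [-0.909 -0.417  0.001]
 [-0.002  0.    -1.   ]]
cam in tool [-0.00037587 -0.06710239 -0.07170321] 
 [[ 1.     0.     0.   ]
 [-0.     0.963  0.268]
 [-0.    -0.268  0.963]]
rackfoot 832
((0.5392475724220276, 0.29607415199279785), (0.08637824654579163, 0.13005150854587555), 26.360034942626953) [[0.47167706 0.33516222]
 [0.5294213  0.21863326]
 [0.6068181  0.25698608]
 [0.5490738  0.37351504]]
0.13 67
1 22 [0.54372423 0.25522455 0.15118491]
2 45 [0.53030884 0.28632013 0.15140132]
0.165 114
1 51 [0.54687451 0.25380259 0.18505332]
2 63 [0.52768109 0.29122089 0.18259672]
0.08 180
1 172 [0.53750622 0.2678602  0.0943486 ]
2 1 [0.55227646 0.26419653 0.09988681]
3 1 [0.54805539 0.26649009 0.09870225]
4 1 [0.54336951 0.28145999 0.09880005]
5 4 [0.5377738 0.3001044 0.0893601]
6 1 [0.5366424  0.28943146 0.09998325]
sp 115 0.6081699089176523 0.6390342152138214 0.05965563299206362 0.09058920729311108 ((0.623665988445282, 0.07572716474533081), 0.016173604875802994)
stubtop 69 [ 0.49912434 -0.27769976  0.07511808]
589 ((0.4988391399383545, -0.2768602669239044), (0.06995303928852081, 0.07087486982345581), 33.84400939941406)
```

Call:
drive_tool(steps=[0,0,0,0,0,-7.1,-1,0,0,0,0,0,-7.1,-1,0,0,0,0,0,-7.1,-1,0,0,0,0,0,-7.1,-1,0,0,0,0,0,-7.1,-1,0,0,0,0,0,-7.1,-1,0,0,0,0,0,-7.1,-1,0,0,0,0,0,-7.1,-1])

```text
clock: 0.82
eef_pos: [0.2083, -0.4543, 0.3035]
tool_rot: [0.997, -0.072, -0.0, -0.0]
ft_force: [0.2, 0.9, -0.4]
grip_width: 0.0851
```

Call:
drive_tool(steps=[0,0,0,0,0,-7.1,-1,0,0,0,0,0,-7.1,-1,0,0,0,0,0,-7.1,-1,0,0,0,0,0,-7.1,-1,0,0,0,0,0,-7.1,-1,0,0,0,0,0,-7.1,-1,0,0,0,0,0,-7.1,-1,0,0,0,0,0,-7.1,-1])

```text
clock: 1.48
eef_pos: [0.2083, -0.4543, 0.3035]
tool_rot: [0.911, 0.411, -0.0, -0.0]
ft_force: [0.1, -0.2, 0.1]
grip_width: 0.0852
```

Call:
drive_tool(steps=[0,0,0,0,0,-7.1,-1,0,0,0,0,0,-7.1,-1,0,0,0,0,0,-7.1,-1,0,0,0,0,0,-7.1,-1,0,0,0,0,0,-7.1,-1,0,0,0,0,0,-6.3,-1])

```text
clock: 1.98
eef_pos: [0.2082, -0.4543, 0.3035]
tool_rot: [0.705, 0.709, 0.0, -0.0]
ft_force: [0.2, -0.1, 0.1]
grip_width: 0.0855
```

Call:
drive_tool(steps=[0.022,0.033,0,0,0,0,-1,0.022,0.033,0,0,0,0,-1,0.022,0.033,0,0,0,0,-1,0.022,0.033,0,0,0,0,-1,0.022,0.033,0,0,0,0,-1,0.022,0.033,0,0,0,0,-1,0.022,0.033,0,0,0,0,-1,0.022,0.033,0,0,0,0,-1])

```text
clock: 2.65
eef_pos: [0.4735, -0.2769, 0.3036]
tool_rot: [0.707, 0.707, -0.0, -0.0]
ft_force: [-0.1, -0.8, -0.1]
grip_width: 0.0856
```

```bash
python3 - <<'E'
from workcell import vision,bot
from h import *
o=bot.get_obs();print(o["eef_pos"],np.abs(o["joint_vel"]).max())
m=vision.camera_model("wrist");p,d=vision.camera("wrist");cv2.imwrite("pics/w1.png",p[:,:,::-1])
P=pts(m,d);z=P[...,2]
g=np.abs(P[...,:2]-[.499,-.277]).max(2)<.06
for lo,hi in [(.07,.09),(.012,.02),(.003,.009)]:
    k=g&(z>lo)&(z<hi);q=P[k][:,:2].astype(np.float32);print(lo,len(q),P[k].mean(0),cv2.minEnclosingCircle(q))
k=g&(z>.003)&(z<.03)
print(cv2.minAreaRect(P[k][:,:2].astype(np.float32)))
E
```

```text
[ 0.47350892 -0.27692598  0.30362095] 0.7985370674229113
0.07 282 [ 0.49586112 -0.27812196  0.07777191] ((0.497452974319458, -0.2781856656074524), 0.010279180482029915)
0.012 336 [ 0.49185186 -0.27831833  0.01735971] ((0.49572837352752686, -0.27686557173728943), 0.03885245695710182)
0.003 2016 [ 0.4932582  -0.27843006  0.00713325] ((0.4935908019542694, -0.275886207818985), 0.07733406871557236)
((0.49821850657463074, -0.2770478129386902), (0.11735372245311737, 0.11963758617639542), 0.03556840866804123)
```

View pics/w1.png

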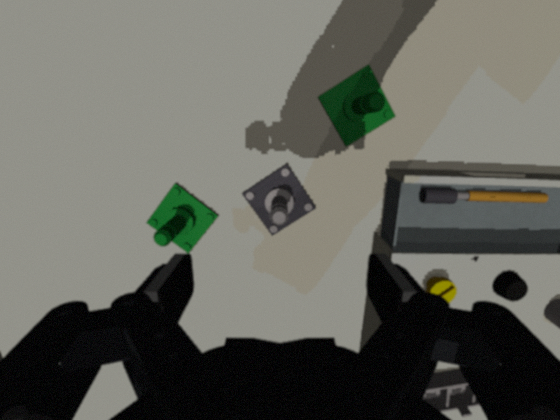

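The wrist view (taken while still settling) shows the grey stub at (280,200) between two green ones at (185,215) and (357,105). It agrees with the top view to about 1 mm, giving roughly (0.498,-0.278). Now on to the spacer.

Call:
drive_tool(steps=[0.0415,0.016,0,0,0,0,-1,0.0415,0.016,0,0,0,0,-1,0.0415,0.016,0,0,0,0,-1,0.0415,0.016,0,0,0,0,-1,0.0415,0.016,0,0,0,0,-1,0.0415,0.016,0,0,0,0,-1,0.0415,0.016,0,0,0,0,-1,0.0415,0.016,0,0,0,0,-1])

```text
clock: 3.37
eef_pos: [0.5922, 0.0344, 0.3036]
tool_rot: [0.707, 0.707, -0.0, -0.0]
ft_force: [0.7, 0.4, 0.5]
grip_width: 0.0856
```

Call:
drive_tool(steps=[0.022,0,0,0,0,0,-1,0,0,0,0,0,0,-1,0,0,0,0,0,0,-1])

```text
clock: 3.62
eef_pos: [0.5918, 0.0559, 0.3032]
tool_rot: [0.706, 0.708, -0.001, -0.0]
ft_force: [-0.6, -1.2, 0.0]
grip_width: 0.0856
```

```bash
python3 - <<'E'
from workcell import vision,bot
from h import *
o=bot.get_obs();print(o["eef_pos"],np.abs(o["joint_vel"]).max())
m=vision.camera_model("wrist");p,d=vision.camera("wrist");cv2.imwrite("pics/w2.png",p[:,:,::-1])
P=pts(m,d);z=P[...,2]
g=np.abs(P[...,:2]-[.624,.076]).max(2)<.04
for lo,hi in [(.105,.12),(.1,.12)]:
    k=g&(z>lo)&(z<hi);q=P[k][:,:2].astype(np.float32);print(lo,len(q),P[k].mean(0),cv2.minEnclosingCircle(q))
    print(cv2.minAreaRect(q))
E
```

```text
[0.59179481 0.05592458 0.30315136] 0.04794288435430774
0.105 481 [0.62226122 0.07458863 0.11065905] ((0.6227148175239563, 0.07489673048257828), 0.015956254675984383)
((0.622732937335968, 0.074724942445755), (0.03107663057744503, 0.030951952561736107), 61.37569808959961)
0.1 577 [0.62206036 0.07457241 0.10931803] ((0.6227148175239563, 0.07489673048257828), 0.015956254675984383)
((0.6226882934570312, 0.07467825710773468), (0.030789263546466827, 0.03135783225297928), 55.3449592590332)
```

View pics/w2.png

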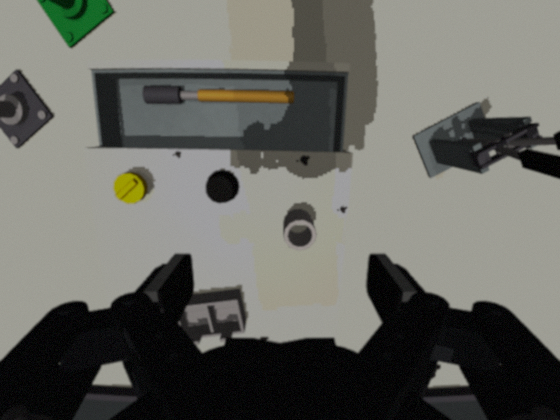

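The spacer shows at (298,235) with its rim at z = 0.1107, giving centre (0.6227,0.0748), consistent with the top view. The fast rows fell short of their commands, so I shift from the measured pose.

Call:
drive_tool(steps=[0.01,0.0155,0.02,0,0,0,-1,0.009,0.0155,0.03,0,0,0,-1,0,0,0.03,0,0,0,-1,0,0,0.02,0,0,0,-1,0,0,0,0,0,0,-1])

```text
clock: 4.08
eef_pos: [0.62, 0.0713, 0.1981]
tool_rot: [0.708, 0.706, -0.004, -0.003]
ft_force: [-0.7, -0.1, -0.7]
grip_width: 0.0855
```

```bash
python3 - <<'E'
from workcell import vision,bot
from h import *
o=bot.get_obs();print(o["eef_pos"],o["tool_rot"],np.abs(o["joint_vel"]).max())
m=vision.camera_model("wrist");p,d=vision.camera("wrist");cv2.imwrite("pics/w3.png",p[:,:,::-1])
P=pts(m,d);z=P[...,2]
g=np.abs(P[...,:2]-[.624,.076]).max(2)<.03
k=g&(z>.1)&(z<.12);q=P[k][:,:2].astype(np.float32);print(len(q),P[k].mean(0),cv2.minEnclosingCircle(q))
E
```

```text
[0.6199969  0.07133077 0.1981407 ] [ 0.7078423   0.70634931 -0.00440363 -0.00324553] 0.07908417169921686
1551 [0.62229806 0.07490042 0.1092779 ] ((0.6230978965759277, 0.07493460178375244), 0.01630220003426075)
```

View pics/w3.png

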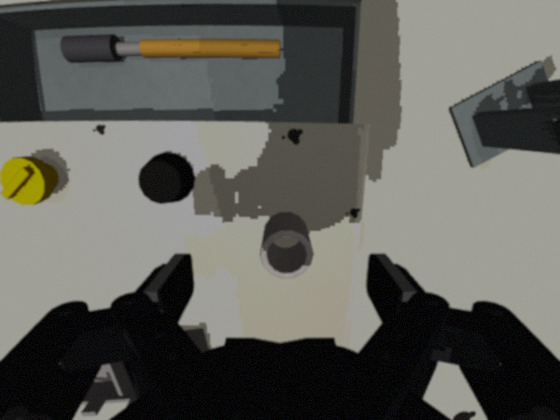

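The spacer is centred between the fingers at (287,255). I make a small correction and go down.

Call:
drive_tool(steps=[0.0035,0.003,0.01,0,0,0,-1,0,0,0.02,0,0,0,-1,0,0,0.02,0,0,0,-1,0,0,0,0,0,0,-1,0,0,0,0,0,0,-1])

```text
clock: 4.55
eef_pos: [0.6262, 0.0768, 0.1545]
tool_rot: [0.707, 0.707, 0.0, 0.0]
ft_force: [1.1, -0.9, 0.2]
grip_width: 0.0854
```

Call:
drive_tool(steps=[0,0,0,0,0,0,1,0,0,0,0,0,0,1,0,0,0,0,0,0,1,0,0,0,0,0,0,1,0,0,0,0,0,0,1,0,0,0,0,0,0,1])

```text
clock: 5.05
eef_pos: [0.6267, 0.0773, 0.1552]
tool_rot: [0.707, 0.707, 0.001, 0.001]
ft_force: [0.3, 0.2, 3.8]
grip_width: 0.0294
```

```bash
python3 - <<'E'
from workcell import vision,bot
from h import *
o=bot.get_obs();print(o["eef_pos"],o["tool_rot"],o["grip_width"],o["ft_force"])
m=vision.camera_model("wrist");p,d=vision.camera("wrist");cv2.imwrite("pics/w4.png",p[:,:,::-1])
P=pts(m,d);z=P[...,2]
g=np.abs(P[...,:2]-[.624,.076]).max(2)<.03
k=g&(z>.1)&(z<.118);q=P[k][:,:2].astype(np.float32);print(len(q),P[k].mean(0),cv2.minEnclosingCircle(q))
E
```

```text
[0.62671824 0.0772529  0.15519996] [0.70693741 0.70727509 0.00092233 0.00077106] 0.029425864169682632 [0.27216703 0.17529705 3.83201455]
3990 [0.62120491 0.07722646 0.10912245] ((0.6195103526115417, 0.07718782126903534), 0.028785938397049904)
```

View pics/w4.png

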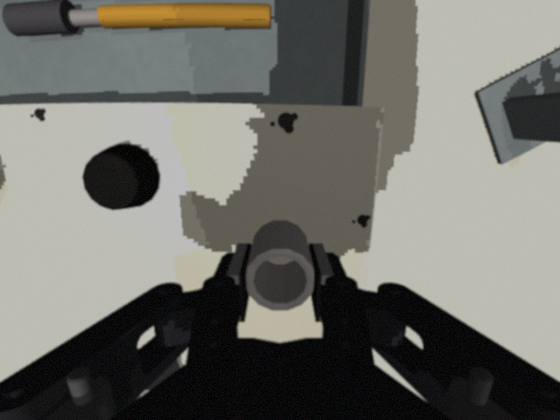

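The tube is held between the pads, rim at about (280,277). Now I lift it.

Call:
drive_tool(steps=[0,0,-0.02,0,0,0,1,0,0,-0.03,0,0,0,1,0,0,-0.03,0,0,0,1,0,0,-0.02,0,0,0,1,0,0,0,0,0,0,1,0,0,0,0,0,0,1])

```text
clock: 5.6
eef_pos: [0.6266, 0.0773, 0.2551]
tool_rot: [0.707, 0.707, 0.001, 0.001]
ft_force: [-0.7, 0.8, -1.3]
grip_width: 0.03
```

```bash
python3 - <<'E'
from workcell import vision,bot
from h import *
o=bot.get_obs();print(o["eef_pos"],o["tool_rot"],o["grip_width"],o["ft_force"])
T=R.from_quat(o["tool_rot"]).as_matrix()
m=vision.camera_model("wrist");p,d=vision.camera("wrist");cv2.imwrite("pics/w5.png",p[:,:,::-1])
P=pts(m,d);L=(P-o["eef_pos"])@T
np.save("pics/L5.npy",L)
# tube rim: in tool coords z~.045
for lo,hi in [(.038,.052),(.04,.048)]:
    k=(np.abs(L[...,0])<.0165)&(L[...,1]>-.03)&(L[...,1]<.03)&(L[...,2]>lo)&(L[...,2]<hi)
    q=L[k];print(len(q),q.mean(0),q.min(0),q.max(0),np.median(q[:,2]))
c=cv2.resize(p[200:330,200:360,::-1],None,fx=5,fy=4.6,interpolation=cv2.INTER_CUBIC);cv2.imwrite("pics/w5c.png",c)
for u,v in [(280,310),(280,305),(280,250),(280,244),(246,277),(314,277),(252,277),(280,277),(262,277)]:print(u,v,L[v,u].round(4))
E
```

```text
[0.62658637 0.07728858 0.25509425] [0.70693104 0.70728105 0.00113668 0.00085578] 0.03000862241803122 [-0.72079419  0.79701851 -1.25748334]
2830 [-9.11618473e-05 -4.53744004e-03  4.50986062e-02] [-0.01648896 -0.01945243  0.03803021] [0.01643734 0.01190293 0.05199316] 0.04411931190087401
2227 [-7.46068405e-05 -4.54155864e-03  4.41610344e-02] [-0.01648896 -0.01921907  0.04000308] [0.01643734 0.01190293 0.04799301] 0.043883396407037215
280 310 [0.0003 0.1103 0.1847]
280 305 [0.0001 0.0097 0.0445]
280 250 [ 0.0001 -0.018   0.0435]
280 244 [ 0.0001 -0.0184  0.0491]
246 277 [-0.0148 -0.0049  0.0439]
314 277 [ 0.0148 -0.0062  0.0417]
252 277 [-0.0122 -0.005   0.0439]
280 277 [0.0002 0.0079 0.0673]
262 277 [-0.0089  0.0042  0.0605]
```

View pics/w5c.png

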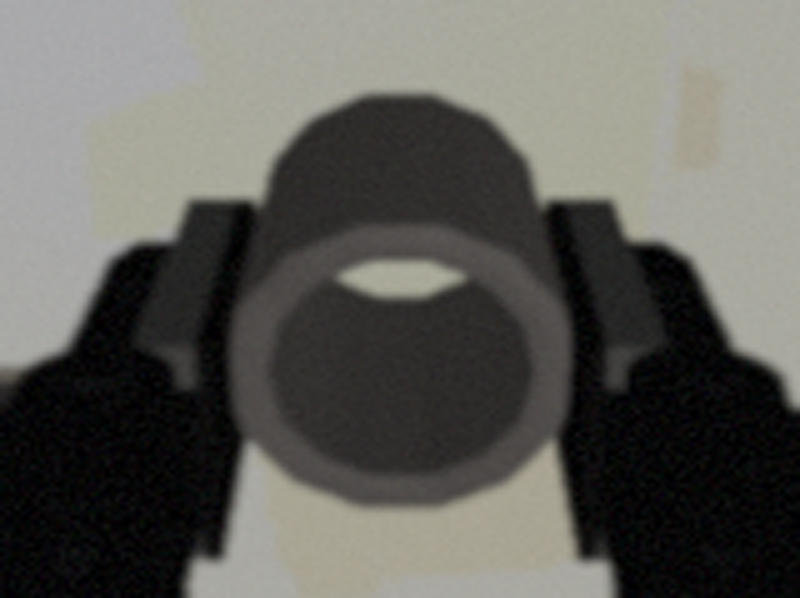

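```bash
python3 - <<'E'
from workcell import vision,bot
from h import *
o=bot.get_obs();T=R.from_quat(o["tool_rot"]).as_matrix();m=vision.camera_model("wrist")
og,d=ray(m,[(279.9,309.6),(279.9,248.5),(246.2,278),(314.2,278),(280,303),(280,256.5)])
ol=T.T@(og-o["eef_pos"]);dl=d@T
t=(.0438-ol[2])/dl[:,2];print(ol+t[:,None]*dl)
E
```

```text
[[ 8.98840534e-05  1.15986687e-02  4.38000000e-02]
 [ 7.76006518e-05 -1.86041058e-02  4.38000000e-02]
 [-1.47311342e-02 -4.53396589e-03  4.38000000e-02]
 [ 1.51615658e-02 -4.54045814e-03  4.38000000e-02]
 [ 1.33655897e-04  8.11678677e-03  4.38000000e-02]
 [ 1.21978679e-04 -1.48878646e-02  4.38000000e-02]]
```

Call:
drive_tool(steps=[-0.0355,-0.0125,0,0,0,0,1,-0.0355,-0.0125,0,0,0,0,1,-0.0355,-0.0125,0,0,0,0,1,-0.0355,-0.0125,0,0,0,0,1,-0.0355,-0.0125,0,0,0,0,1,-0.0355,-0.0125,0,0,0,0,1,-0.0355,-0.0125,0,0,0,0,1,-0.0355,-0.0125,0,0,0,0,1])

```text
clock: 6.32
eef_pos: [0.5242, -0.208, 0.2515]
tool_rot: [0.707, 0.707, -0.001, -0.002]
ft_force: [-0.5, -1.7, -0.5]
grip_width: 0.03
```

Call:
drive_tool(steps=[-0.0355,-0.0125,0,0,0,0,1,-0.0355,-0.0125,0,0,0,0,1,0,0,0,0,0,0,1,0,0,0,0,0,0,1,0,0,0,0,0,0,1])

```text
clock: 6.73
eef_pos: [0.5003, -0.2775, 0.252]
tool_rot: [0.707, 0.707, -0.0, -0.002]
ft_force: [0.1, -0.6, 0.3]
grip_width: 0.0299
```

```bash
cat > w.py <<'E'
from workcell import vision,bot
from h import *
import sys
def look(name):
    o=bot.get_obs();m=vision.camera_model("wrist");p,d=vision.camera("wrist");cv2.imwrite(f"pics/{name}.png",p[:,:,::-1])
    print(o["clock"],o["eef_pos"].round(4),R.from_quat(o["tool_rot"]).as_matrix().round(4).tolist(),o["grip_width"],o["ft_force"].round(1),np.abs(o["joint_vel"]).max())
    return o,m,p,d,pts(m,d)
E
python3 - <<'E'
from w import *
o,m,p,d,P=look("w6");z=P[...,2]
g=np.abs(P[...,:2]-[.498,-.278]).max(2)<.02
for lo,hi in [(.072,.09)]:
    k=g&(z>lo)&(z<hi);q=P[k][:,:2].astype(np.float32);print(lo,len(q),P[k].mean(0),cv2.minEnclosingCircle(q))
    k=g&(z>.076)&(z<.09);q=P[k][:,:2].astype(np.float32);print(lo,len(q),P[k].mean(0),cv2.minEnclosingCircle(q))
E
```

```text
6.7333 [ 0.5003 -0.2775  0.252 ] [[0.0004, 1.0, -0.003], [1.0, -0.0004, 0.0023], [0.0023, -0.003, -1.0]] 0.029857189049224856 [ 0.1 -0.6  0.3] 0.03395942762257727
0.072 404 [ 0.49623712 -0.27813058  0.07806956] ((0.4973216652870178, -0.2779952883720398), 0.010288141667842865)
0.072 328 [ 0.49666441 -0.27822998  0.0788524 ] ((0.49718815088272095, -0.27771857380867004), 0.009792676195502281)
```

View pics/w6.png

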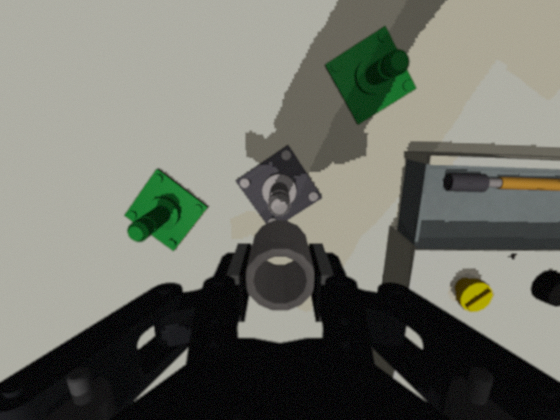

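```bash
python3 - <<'E'
import cv2
i=cv2.imread("pics/w6.png")[140:235,225:335]
cv2.imwrite("pics/w6c.png",cv2.convertScaleAbs(cv2.resize(i,None,fx=6,fy=6,interpolation=cv2.INTER_CUBIC),alpha=1.5))
E
```

```text
(no output)
```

View pics/w6c.png

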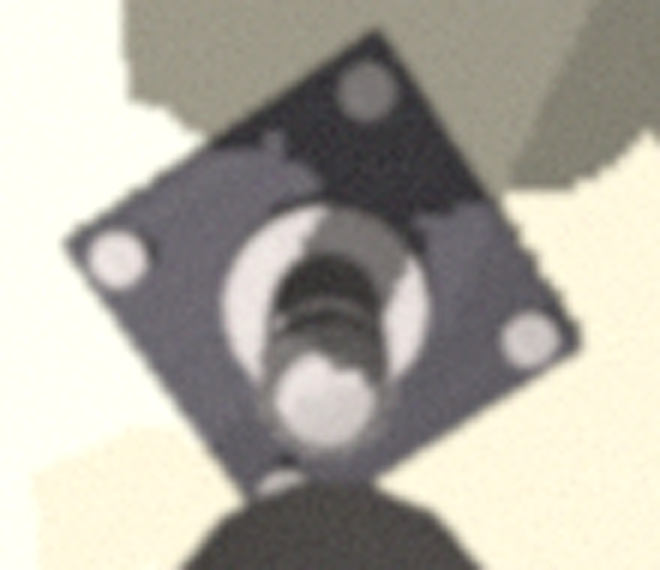

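```bash
python3 - <<'E'
from workcell import vision,bot
from h import *
m=vision.camera_model("wrist")
f=lambda x,y:(225+x/6-.42,140+y/6-.42)
print(plane(m,[f(325,400)],.078),plane(m,[f(70,242),f(580,345)],.006).mean(0),plane(m,[f(222,305),f(430,305)],.016).mean(0))
E
```

```text
[[ 0.49892102 -0.27746468  0.078     ]] [ 0.49817296 -0.27719334  0.006     ] [ 0.49814216 -0.27737024  0.016     ]
```

The stub measures (0.4985,-0.2774) from its top, collar and foot, all agreeing within 1 mm. The tube sits 3.5 mm toward tool −y. I align and lower to just above the stub.

Call:
drive_tool(steps=[0,0.0017,0.02,-0.17,-0.13,0,1,0,0,0.03,0,0,0,1,0,0,0.025,0,0,0,1,0,0,0.008,0,0,0,1,0,0,0,0,0,0,1,0,0,0,0,0,0,1])

```text
clock: 7.28
eef_pos: [0.5035, -0.277, 0.171]
tool_rot: [0.706, 0.708, 0.0, 0.001]
ft_force: [-0.5, -0.6, 0.2]
grip_width: 0.0296
```

```bash
python3 - <<'E'
from w import *
o,m,p,d,P=look("w7")
cv2.imwrite("pics/w7c.png",cv2.resize(p[180:340,190:370,::-1],None,fx=4,fy=3.7,interpolation=cv2.INTER_CUBIC))
E
```

```text
7.2833 [ 0.5035 -0.277   0.171 ] [[-0.0022, 1.0, 0.0024], [1.0, 0.0022, -0.0018], [-0.0018, 0.0024, -1.0]] 0.029636600116958952 [-0.5 -0.6  0.2] 0.03583056036255214
```

View pics/w7c.png

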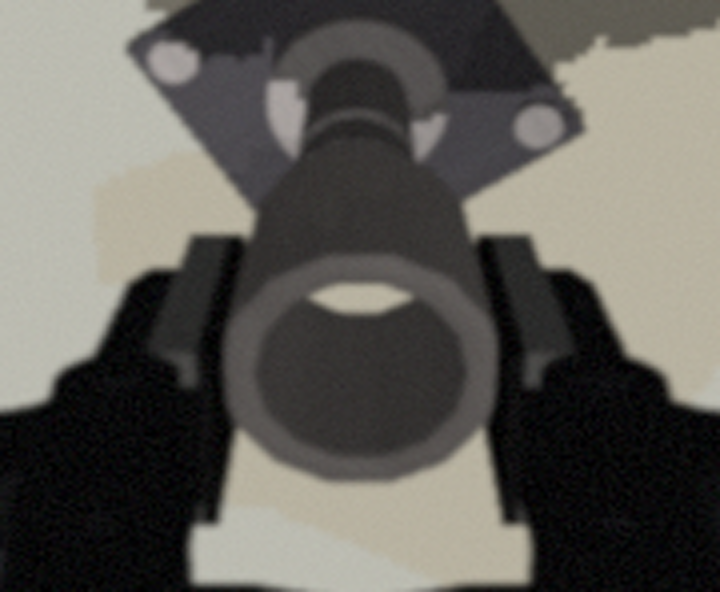

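Call:
drive_tool(steps=[0,-0.0014,0,0.1,0.1,0,1,0,0,0.004,0,0,0,1,0,0,0.004,0,0,0,1,0,0,0.004,0,0,0,1,0,0,0,0,0,0,1,0,0,0,0,0,0,1])

```text
clock: 7.83
eef_pos: [0.5014, -0.278, 0.1585]
tool_rot: [0.707, 0.707, 0.0, 0.0]
ft_force: [0.4, -0.5, -1.0]
grip_width: 0.0302
```

```bash
python3 - <<'E'
from w import *
o,m,p,d,P=look("w8")
cv2.imwrite("pics/w8c.png",cv2.resize(p[180:340,190:370,::-1],None,fx=4,fy=3.7,interpolation=cv2.INTER_CUBIC))
E
```

```text
7.8333 [ 0.5014 -0.278   0.1585] [[-0.0002, 1.0, 0.0004], [1.0, 0.0002, -0.0001], [-0.0001, 0.0004, -1.0]] 0.030207242548377273 [ 0.4 -0.5 -1. ] 0.009573466307813984
```

View pics/w8c.png

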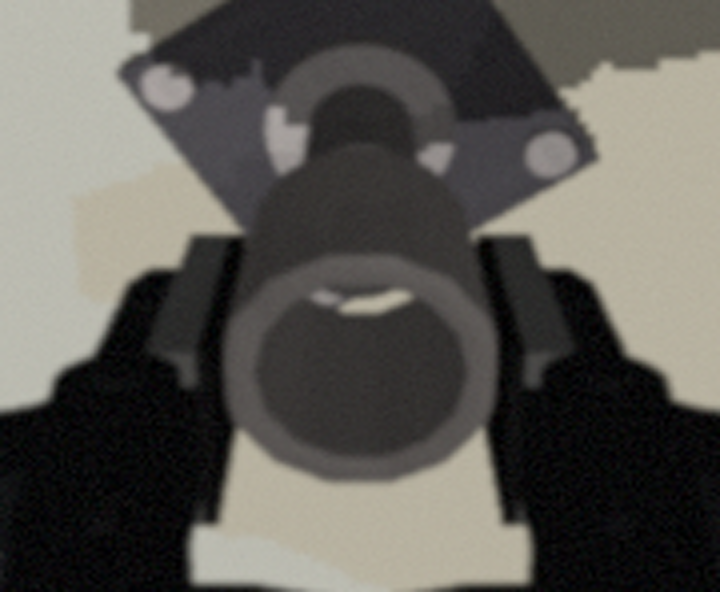

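The stub tip now shows inside the bore, at about (330,297) in the crop. I lower gently and watch the force.

Call:
drive_tool(steps=[0.0004,0.0005,0.004,0,0,0,1,0,0,0.005,0,0,0,1,0,0,0.005,0,0,0,1,0,0,0,0,0,0,1,0,0,0,0,0,0,1])

```text
clock: 8.3
eef_pos: [0.5019, -0.2774, 0.1442]
tool_rot: [0.707, 0.707, 0.0, 0.0]
ft_force: [-0.5, 0.4, -0.6]
grip_width: 0.03
```

```bash
python3 - <<'E'
from w import *
o,m,p,d,P=look("w9")
cv2.imwrite("pics/w9c.png",cv2.resize(p[180:340,190:370,::-1],None,fx=4,fy=3.7,interpolation=cv2.INTER_CUBIC))
E
```

```text
8.3 [ 0.5019 -0.2774  0.1442] [[-0.0005, 1.0, 0.0002], [1.0, 0.0005, 0.0002], [0.0002, 0.0002, -1.0]] 0.030042501902777182 [-0.5  0.4 -0.6] 0.01279588386541739
```

View pics/w9c.png

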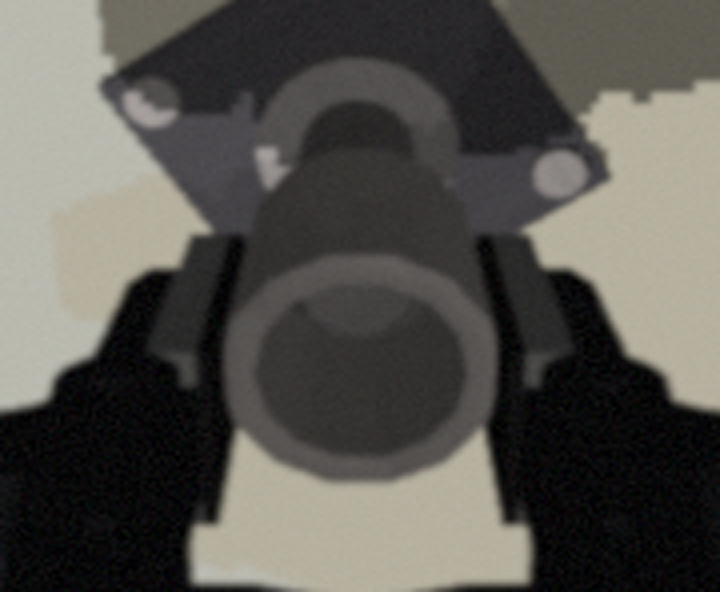

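The tube is engaged 18 mm with no force, and the stub tip sits inside the bore. I carry on lowering.

Call:
drive_tool(steps=[0,0,0.007,0,0,0,1,0,0,0.007,0,0,0,1,0,0,0.007,0,0,0,1,0,0,0.007,0,0,0,1,0,0,0.007,0,0,0,1,0,0,0,0,0,0,1,0,0,0,0,0,0,1])

```text
clock: 8.93
eef_pos: [0.5021, -0.2774, 0.1091]
tool_rot: [0.707, 0.707, 0.0, 0.0]
ft_force: [-0.4, 0.5, -1.1]
grip_width: 0.0299
```

Call:
drive_tool(steps=[0,0,0.003,0,0,0,1,0,0,0.003,0,0,0,1,0,0,0,0,0,0,1,0,0,0,0,0,0,1])

```text
clock: 9.27
eef_pos: [0.5022, -0.2776, 0.1038]
tool_rot: [0.707, 0.707, 0.0, 0.001]
ft_force: [0.0, -0.3, -1.6]
grip_width: 0.0294
```

```bash
python3 - <<'E'
from w import *
o,m,p,d,P=look("w10")
E
```

```text
9.2667 [ 0.5022 -0.2776  0.1038] [[-0.0004, 1.0, 0.0012], [1.0, 0.0004, -0.0004], [-0.0004, 0.0012, -1.0]] 0.029415147123964112 [ 0.  -0.3 -1.6] 0.005729503205796691
```

View pics/w10.png

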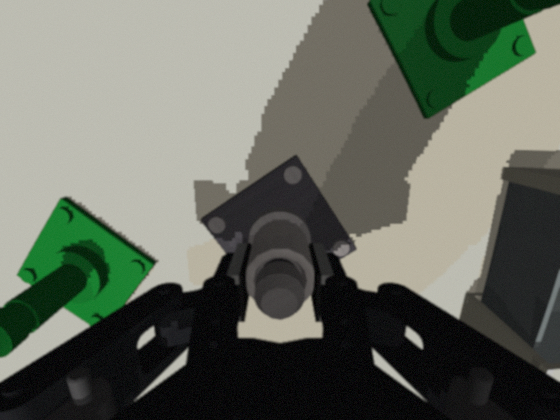

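Call:
drive_tool(steps=[0,0,0.002,0,0,0,1,0,0,0.002,0,0,0,1,0,0,0,0,0,0,1,0,0,0,0,0,0,1])

```text
clock: 9.65
eef_pos: [0.5022, -0.2778, 0.1012]
tool_rot: [0.707, 0.707, 0.0, 0.001]
ft_force: [-3.8, 2.0, 6.6]
grip_width: 0.0295
```

Contact of 6.6 N at exactly the predicted seat height. I release.

Call:
drive_tool(steps=[0,0,0,0,0,0,0.3,0,0,0,0,0,0,-0.2,0,0,0,0,0,0,-1,0,0,0,0,0,0,-1,0,0,0,0,0,0,-1,0,0,0,0,0,0,-1])

```text
clock: 10.15
eef_pos: [0.5024, -0.2777, 0.0998]
tool_rot: [0.707, 0.707, 0.0, 0.001]
ft_force: [-0.9, -0.2, -0.4]
grip_width: 0.0848
```

Call:
drive_tool(steps=[0,0,-0.02,0,0,0,-1,0,0,-0.03,0,0,0,-1,0,0,-0.04,0,0,0,-1,0,0,-0.041,0,0,0,-1,0,0,-0.041,0,0,0,-1,0,0,-0.03,0,0,0,-1,0,0,0,0,0,0,-1,0,0,0,0,0,0,-1])

```text
clock: 10.82
eef_pos: [0.5031, -0.2781, 0.3046]
tool_rot: [0.707, 0.707, 0.001, 0.004]
ft_force: [-0.4, -0.2, -0.6]
grip_width: 0.0851
```

```bash
python3 - <<'E'
from w import *
o,m,p,d,P=look("w11");z=P[...,2]
g=np.abs(P[...,:2]-[.4985,-.2775]).max(2)<.025
k=g&(z>.05)&(z<.062);q=P[k][:,:2].astype(np.float32);print(len(q),P[k].mean(0),np.median(z[k]),cv2.minEnclosingCircle(q))
cv2.imwrite("pics/w11c.png",cv2.resize(p[120:280,190:370,::-1],None,fx=4,fy=3.7,interpolation=cv2.INTER_CUBIC))
E
```

```text
10.8167 [ 0.5031 -0.2781  0.3046] [[-0.0005, 1.0, 0.0065], [1.0, 0.0005, -0.0034], [-0.0034, 0.0065, -1.0]] 0.0850563775998167 [-0.4 -0.2 -0.6] 0.0788037295317745
316 [ 0.49652022 -0.27807903  0.057152  ] 0.05740892104858382 ((0.49889668822288513, -0.2782546281814575), 0.016020288690924644)
```

View pics/w11c.png

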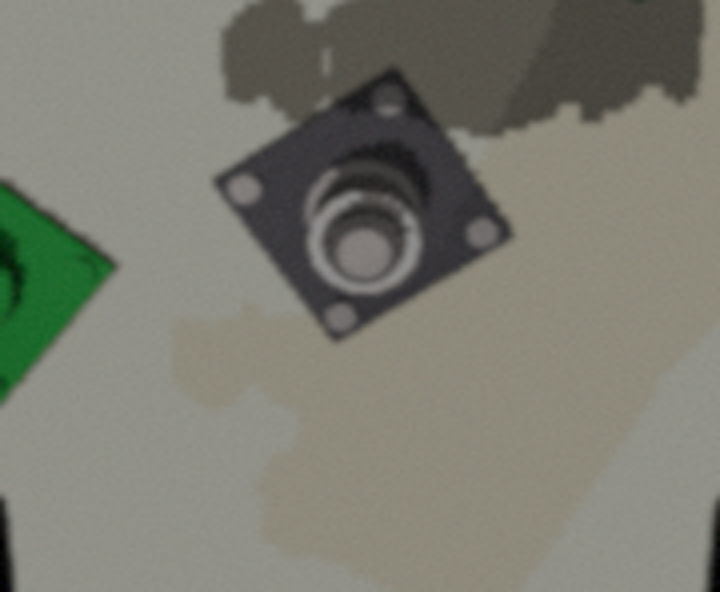

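The tube is seated: rim at z ≈ 0.057, centred on the stub. Now over to the pliers.

Call:
drive_tool(steps=[0.038,0,0,0,0,0,-1,0.038,0,0,0,0,0,-1,0.038,0,0,0,0,0,-1,0.038,0,0,0,0,0,-1,0.038,0,0,0,0,0,-1,0.038,0,0,0,0,0,-1,0.038,0,0,0,0,0,-1,0.038,0,0,0,0,0,-1])

```text
clock: 11.53
eef_pos: [0.5005, 0.0282, 0.2995]
tool_rot: [0.707, 0.707, -0.001, -0.001]
ft_force: [0.2, -0.2, 0.1]
grip_width: 0.0854
```

Call:
drive_tool(steps=[0.038,0,0,0,0,0,-1,0.038,0,0,0,0,0,-1,0.038,0,0,0,0,0,-1,0.038,0,0,0,0,0,-1,0,0,0,0,0,-6.75,-1,0,0,0,0,0,-6.75,-1,0,0,0,0,0,-6.75,-1,0,0,0,0,0,-6.75,-1])

```text
clock: 12.2
eef_pos: [0.5007, 0.1788, 0.299]
tool_rot: [0.519, 0.855, -0.002, -0.001]
ft_force: [-0.4, -0.9, 0.2]
grip_width: 0.0855
```

Call:
drive_tool(steps=[0,0,0,0,0,0,-1,0,0,0,0,0,0,-1])

```text
clock: 12.37
eef_pos: [0.5011, 0.1783, 0.2997]
tool_rot: [0.524, 0.852, -0.001, -0.001]
ft_force: [0.3, 0.8, 0.5]
grip_width: 0.0851
```

```bash
python3 - <<'E'
from w import *
o,m,p,d,P=look("w12");z=P[...,2]
np.save("pics/P12.npy",P)
E
```

```text
12.3667 [0.5011 0.1783 0.2997] [[-0.4518, 0.8921, -0.0023], [0.8921, 0.4518, -0.0018], [-0.0005, -0.0028, -1.0]] 0.08505059236523545 [0.3 0.8 0.5] 0.009577066240170573
```

View pics/w12.png

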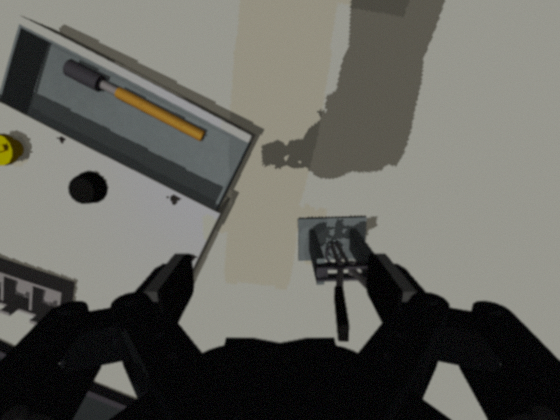

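Call:
drive_tool(steps=[0.022,0.027,0,0,0,0,-1,0.023,0.027,0,0,0,0,-1,0.022,0.026,0,0,0,0,-1,0,0,0,0,0,0,-1,0,0,0,0,0,0,-1])

```text
clock: 12.83
eef_pos: [0.5426, 0.2757, 0.2998]
tool_rot: [0.522, 0.853, -0.001, 0.0]
ft_force: [0.6, -1.1, -0.1]
grip_width: 0.0852
```

```bash
python3 - <<'E'
from w import *
o,m,p,d,P=look("w13");z=P[...,2]
np.save("pics/P13.npy",P)
T=R.from_quat(o["tool_rot"]).as_matrix()
L=(P-o["eef_pos"])@T
g=np.abs(P[...,:2]-[.537,.272]).max(2)<.06
for lo,hi in [(.18,.2),(.16,.18),(.14,.16),(.12,.13)]:
    k=(g&(z>lo)&(z<hi)).astype(np.uint8);n,l=cv2.connectedComponents(k)
    for i in range(1,n):
        if (l==i).sum()>8: print(lo,(l==i).sum(),P[l==i].mean(0).round(4),L[l==i].mean(0).round(4),L[l==i].min(0).round(4),L[l==i].max(0).round(4))
E
```

```text
12.8333 [0.5426 0.2757 0.2998] [[-0.4547, 0.8907, -0.001], [0.8907, 0.4547, -0.0018], [-0.0011, -0.0017, -1.0]] 0.08517697400137944 [ 0.6 -1.1 -0.1] 0.04159519612081823
0.18 387 [0.5252 0.2923 0.1902] [ 0.0228 -0.0078  0.1096] [ 0.0183 -0.0142  0.1058] [0.028  0.0011 0.1197]
0.18 398 [0.546  0.2546 0.1901] [-0.0202 -0.0065  0.1097] [-0.0253 -0.0131  0.1056] [-0.0158  0.0023  0.1198]
0.16 190 [0.5254 0.288  0.1704] [ 0.0189 -0.0095  0.1294] [ 0.0161 -0.0141  0.1199] [0.0257 0.0005 0.1397]
0.16 185 [0.5424 0.2569 0.1701] [-0.0165 -0.0086  0.1297] [-0.0236 -0.013   0.1201] [-0.0136  0.0016  0.1398]
0.14 132 [0.5262 0.2858 0.1501] [ 0.0167 -0.0098  0.1497] [ 0.0136 -0.014   0.1399] [0.0233 0.0005 0.1597]
0.14 139 [0.5411 0.2588 0.1502] [-0.0141 -0.0088  0.1496] [-0.0212 -0.013   0.1399] [-0.0114  0.0015  0.1595]
0.12 28 [0.5404 0.2641 0.1246] [-0.0091 -0.007   0.1752] [-0.0116 -0.0088  0.1708] [-0.0072 -0.0039  0.1792]
0.12 31 [0.5305 0.2826 0.1252] [ 0.0119 -0.0074  0.1746] [ 0.0103 -0.0095  0.1701] [ 0.0145 -0.0036  0.1798]
```

View pics/w13.png

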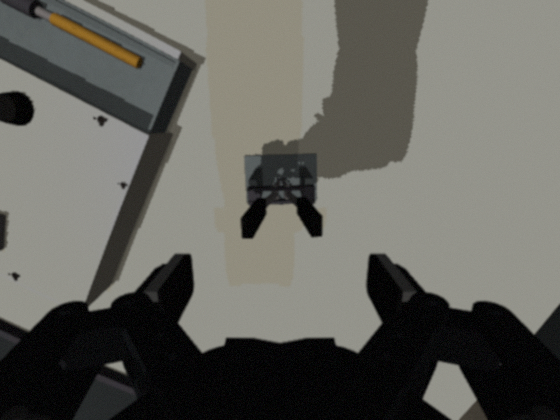

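```bash
python3 - <<'E'
import cv2
i=cv2.imread("pics/w13.png")[145:245,230:335]
cv2.imwrite("pics/w13c.png",cv2.convertScaleAbs(cv2.resize(i,None,fx=6,fy=6,interpolation=cv2.INTER_CUBIC),alpha=1.8))
E
```

```text
(no output)
```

View pics/w13c.png

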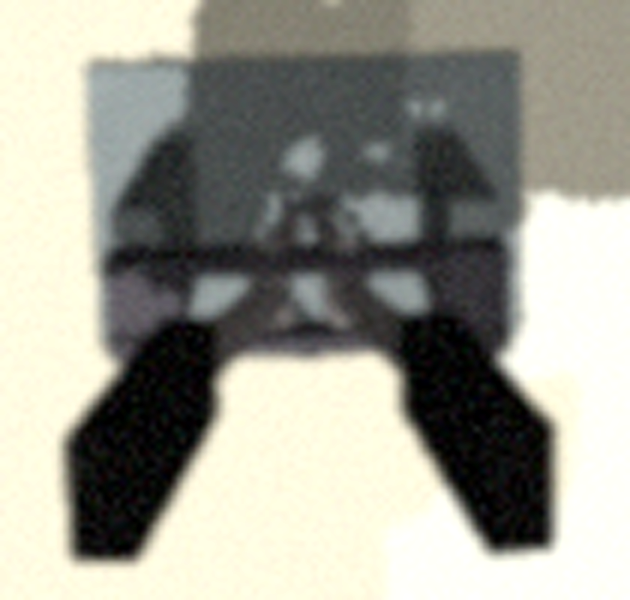

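```bash
python3 - <<'E'
from workcell import bot
from h import *
P=np.load("pics/P13.npy");o=bot.get_obs();T=R.from_quat(o["tool_rot"]).as_matrix()
L=(P-o["eef_pos"])@T;z=P[...,2]
g=(np.abs(L[...,0])<.07)&(np.abs(L[...,1])<.08)
def img(lo,hi):
    k=g&(z>lo)&(z<hi);a=np.zeros((160,140),np.uint8)
    a[(L[k][:,1]*1000+80).astype(int),(L[k][:,0]*1000+70).astype(int)]=255
    return cv2.resize(a,None,fx=2,fy=2,interpolation=0)
cv2.imwrite("pics/sl.png",np.hstack([img(.003,.012),img(.016,.034),img(.034,.085)]))
for lo,hi in [(.003,.012),(.018,.032),(.085,.105)]:
    k=g&(z>lo)&(z<hi);q=L[k];print(lo,len(q),q.mean(0),q.min(0),q.max(0))
k=g&(z>.003)&(z<.012);r=cv2.minAreaRect(L[k][:,:2].astype(np.float32));print(r)
E
```

```text
0.003 2237 [ 0.00153291 -0.01571482  0.29333819] [-0.06978422 -0.07997874  0.28840657] [0.06969234 0.07986392 0.29752604]
0.018 92 [ 0.00347446 -0.00901102  0.27457424] [-0.02921379 -0.02070488  0.2685835 ] [0.03272265 0.0239895  0.28223217]
0.085 970 [ 0.00231099 -0.00910433  0.20138519] [-0.02983708 -0.02087036  0.1955082 ] [0.03398627 0.00349757 0.2154023 ]
((8.249282836914062e-05, -6.651878356933594e-05), (0.15974807739257812, 0.13953350484371185), 89.77892303466797)
```

View pics/sl.png

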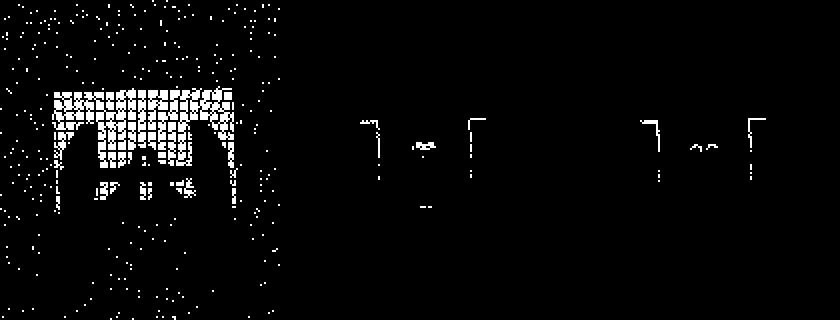

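The depth slice puts the tips at tool y ≈ −7 mm and the ring's far edge at y ≈ +23 mm. So the ring lies on tool +y (pliers +x = tool +y). The handles are centred at tool (+1.3, −6) mm with a residual yaw of about 1.5°. I correct that and come down part way.

Call:
drive_tool(steps=[0.0013,-0.006,0,0,0,-1.5,-1,0,0,0.015,0,0,0,-1,0,0,0.015,0,0,0,-1,0,0,0,0,0,0,-1,0,0,0,0,0,0,-1])

```text
clock: 13.3
eef_pos: [0.5357, 0.2714, 0.2715]
tool_rot: [0.512, 0.859, -0.001, 0.0]
ft_force: [0.8, 0.6, 0.0]
grip_width: 0.0852
```

```bash
python3 - <<'E'
from w import *
o,m,p,d,P=look("w14");z=P[...,2]
T=R.from_quat(o["tool_rot"]).as_matrix()
L=(P-o["eef_pos"])@T
g=np.abs(P[...,:2]-[.537,.272]).max(2)<.05
for lo,hi in [(.191,.198),(.18,.2),(.16,.18)]:
    k=(g&(z>lo)&(z<hi)).astype(np.uint8);n,l=cv2.connectedComponents(k)
    for i in range(1,n):
        if (l==i).sum()>40: print(lo,(l==i).sum(),L[l==i].mean(0).round(4),L[l==i].min(0).round(4),L[l==i].max(0).round(4))
E
```

```text
13.3 [0.5357 0.2714 0.2715] [[-0.4766, 0.8791, -0.0007], [0.8791, 0.4766, -0.0016], [-0.0011, -0.0013, -1.0]] 0.08519437763348049 [0.8 0.6 0. ] 0.046888045006747384
0.191 343 [-0.0204  0.0019  0.0792] [-0.0246 -0.0053  0.0775] [-0.0166  0.0101  0.0805]
0.191 332 [0.0242 0.0019 0.0791] [ 0.0202 -0.0055  0.0767] [0.0284 0.0098 0.0805]
0.18 537 [-0.0196  0.0007  0.0815] [-0.0248 -0.0056  0.0775] [-0.0154  0.0101  0.0915]
0.18 540 [0.0233 0.0007 0.0816] [ 0.0191 -0.0057  0.0767] [0.0286 0.0098 0.0915]
0.16 262 [-0.0162 -0.0016  0.101 ] [-0.0228 -0.0056  0.0916] [-0.0131  0.0092  0.1114]
0.16 272 [ 0.0199 -0.0016  0.101 ] [ 0.0167 -0.0057  0.0915] [0.0266 0.0091 0.1115]
```

View pics/w14.png

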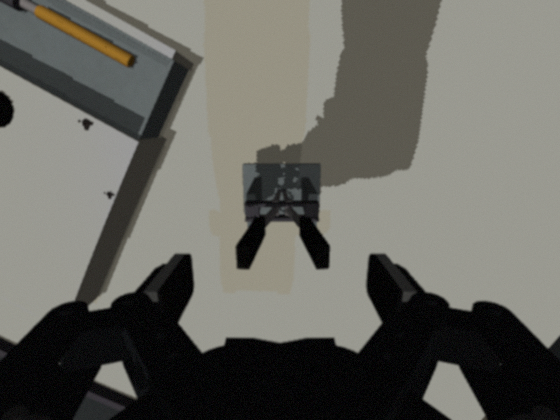

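The yaw is now aligned, with the handles at (251,245) and (314,245). I shift 2 mm each way and go down to TCP z = 0.223.

Call:
drive_tool(steps=[0.0019,0.002,0,0,0,0,-1,0,0,0.015,0,0,0,-1,0,0,0.02,0,0,0,-1,0,0,0.014,0,0,0,-1,0,0,0,0,0,0,-1,0,0,0,0,0,0,-1])

```text
clock: 13.85
eef_pos: [0.5376, 0.2754, 0.2229]
tool_rot: [0.511, 0.86, -0.0, 0.0]
ft_force: [0.9, -0.2, 0.0]
grip_width: 0.0853
```

```bash
python3 - <<'E'
from w import *
o,m,p,d,P=look("w15");z=P[...,2]
T=R.from_quat(o["tool_rot"]).as_matrix()
L=(P-o["eef_pos"])@T
g=np.abs(P[...,:2]-[.537,.272]).max(2)<.05
k=(g&(z>.188)&(z<.198)&(np.abs(L[...,0])<.03)).astype(np.uint8);n,l=cv2.connectedComponents(k)
for i in range(1,n):
        if (l==i).sum()>40: print((l==i).sum(),L[l==i].mean(0).round(4),L[l==i].min(0).round(4),L[l==i].max(0).round(4))
E
```

```text
13.85 [0.5376 0.2754 0.2229] [[-0.4775, 0.8786, 0.0007], [0.8786, 0.4775, -0.0007], [-0.001, 0.0002, -1.0]] 0.08527546443846107 [ 0.9 -0.2  0. ] 0.033993722405860884
766 [-0.0226 -0.0024  0.0311] [-0.0273 -0.0094  0.029 ] [-0.0186  0.0062  0.0349]
776 [ 0.0214 -0.0025  0.0311] [ 0.0173 -0.0095  0.0287] [0.0262 0.0062 0.0349]
```

View pics/w15.png

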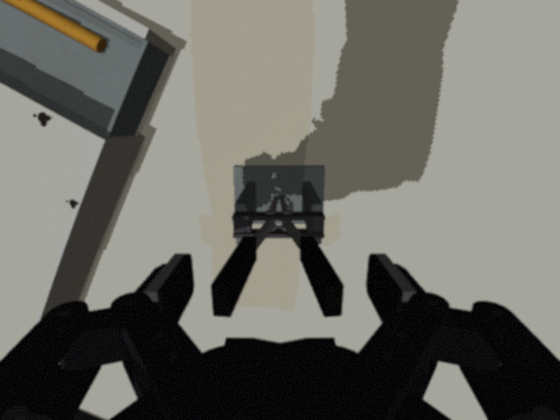

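Call:
drive_tool(steps=[-0.0005,-0.0015,0,0,0,0,-1,0,0,0,0,0,0,0,0,0,0,0,0,0,0.5,0,0,0,0,0,0,1,0,0,0,0,0,0,1,0,0,0,0,0,0,1,0,0,0,0,0,0,1,0,0,0,0,0,0,1])

```text
clock: 14.57
eef_pos: [0.5378, 0.2745, 0.2256]
tool_rot: [0.511, 0.859, 0.002, 0.002]
ft_force: [-0.6, -1.0, 9.0]
grip_width: 0.0253
```

```bash
python3 - <<'E'
from w import *
o,m,p,d,P=look("w16");z=P[...,2]
T=R.from_quat(o["tool_rot"]).as_matrix()
L=(P-o["eef_pos"])@T
g=(np.abs(L[...,0])<.016)&(np.abs(L[...,1])<.02)
k=(g&(L[...,2]>.02)&(L[...,2]<.035)).astype(np.uint8);n,l=cv2.connectedComponents(k)
for i in range(1,n):
        if (l==i).sum()>40: print((l==i).sum(),L[l==i].mean(0).round(4),L[l==i].min(0).round(4),L[l==i].max(0).round(4))
E
```

```text
14.5667 [0.5378 0.2745 0.2256] [[-0.4772, 0.8788, 0.0063], [0.8788, 0.4772, 0.0012], [-0.0019, 0.0061, -1.0]] 0.025281335944949673 [-0.6 -1.   9. ] 0.0007794162342231901
1090 [-0.0109 -0.0025  0.0314] [-0.016  -0.0135  0.0201] [-0.005   0.0107  0.035 ]
1064 [ 0.0115 -0.0022  0.0314] [ 0.0057 -0.0135  0.0201] [0.016  0.0105 0.035 ]
```

View pics/w16.png

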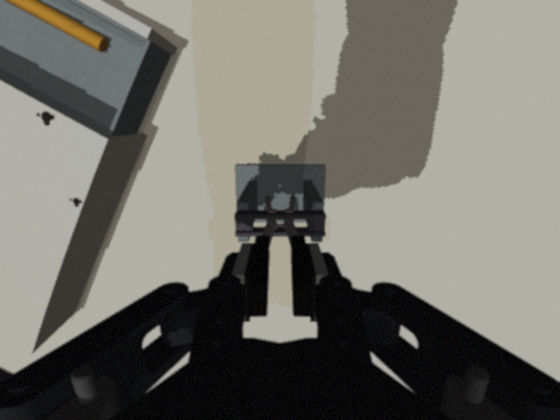

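The handles are squeezed parallel (opening reads 25 mm; the tube's 32 mm read 29.5). Now I lift straight up.

Call:
drive_tool(steps=[0,0,-0.005,0,0,0,1,0,0,-0.01,0,0,0,1,0,0,-0.015,0,0,0,1,0,0,-0.02,0,0,0,1,0,0,-0.02,0,0,0,1,0,0,-0.02,0,0,0,1,0,0,0,0,0,0,1,0,0,0,0,0,0,1])

```text
clock: 15.28
eef_pos: [0.5368, 0.2747, 0.3136]
tool_rot: [0.511, 0.86, 0.001, 0.001]
ft_force: [-0.6, -0.2, -2.3]
grip_width: 0.0258
```

```bash
python3 - <<'E'
from w import *
o,m,p,d,P=look("w17")
E
```

```text
15.2833 [0.5368 0.2747 0.3136] [[-0.4777, 0.8785, 0.0033], [0.8785, 0.4777, 0.0007], [-0.001, 0.0032, -1.0]] 0.025754351941081405 [-0.6 -0.2 -2.3] 0.05879081799490587
```

View pics/w17.png

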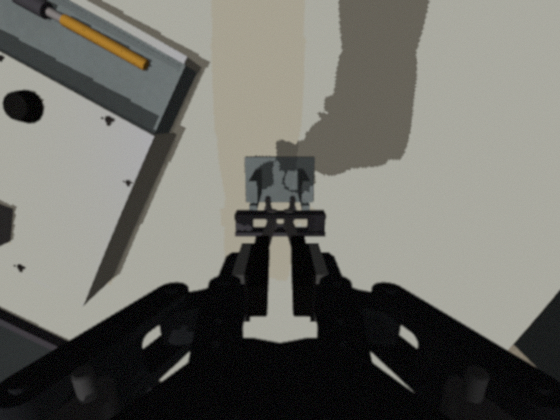

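Call:
drive_tool(steps=[0,0,-0.012,0,0,0,1,-0.015,-0.01,-0.012,0,0,0,1,-0.027,-0.018,0,0,0,0,1,-0.03,-0.02,0,0,0,0,1,-0.03,-0.02,0,0,0,0,1,-0.03,-0.02,0,0,0,0,1,-0.03,-0.02,0,0,0,0,1,-0.03,-0.02,0,0,0,0,1])

```text
clock: 16.0
eef_pos: [0.5143, 0.043, 0.3346]
tool_rot: [0.511, 0.86, -0.001, -0.001]
ft_force: [0.5, 0.2, 0.0]
grip_width: 0.0255
```

Call:
drive_tool(steps=[-0.03,-0.02,0,0,0,0,1,-0.03,-0.02,0,0,0,0,1,-0.03,-0.02,0,0,0,0,1,-0.03,-0.02,0,0,0,0,1,-0.03,-0.02,0,0,0,0,1,-0.03,-0.02,0,0,0,0,1,-0.027,-0.018,0,0,0,0,1,-0.015,-0.01,0,0,0,0,1])

```text
clock: 16.67
eef_pos: [0.4901, -0.2242, 0.3344]
tool_rot: [0.512, 0.859, -0.001, -0.001]
ft_force: [-0.6, 0.6, -2.0]
grip_width: 0.0256
```

Call:
drive_tool(steps=[0,0,0,0,0,0,1,0,0,0,0,0,0,1])

```text
clock: 16.83
eef_pos: [0.4907, -0.2218, 0.3347]
tool_rot: [0.512, 0.859, 0.0, -0.001]
ft_force: [0.1, -0.1, -1.7]
grip_width: 0.0256
```

```bash
python3 - <<'E'
from w import *
o,m,p,d,P=look("w18")
for n in ["top","scene"]:
    q,dd=vision.camera(n);cv2.imwrite(f"pics/{n}18.png",q[:,:,::-1]);np.save(f"pics/{n}18d.npy",dd)
E
```

```text
16.8333 [ 0.4907 -0.2218  0.3347] [[-0.4754, 0.8798, -0.0024], [0.8798, 0.4754, 0.0017], [0.0026, -0.0013, -1.0]] 0.02562334408513226 [ 0.1 -0.1 -1.7] 0.040030310473857335
```

View pics/w18.png

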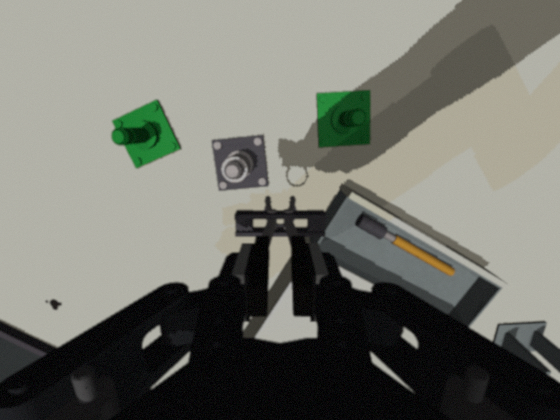

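View pics/scene18.png

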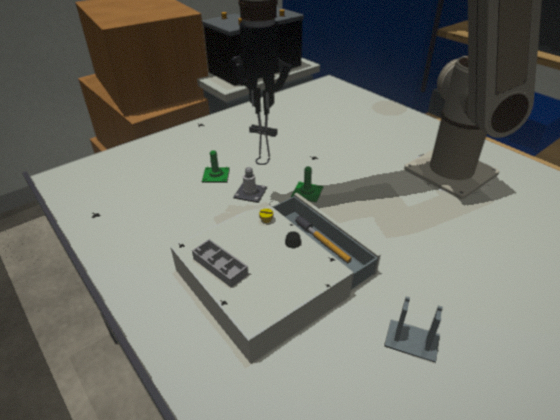

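View pics/top18.png

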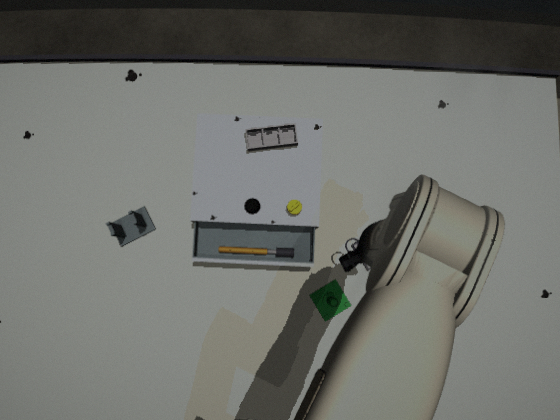

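All three views show the pliers held upright and squeezed: the spread ring is at (262,160) in the scene view and (338,257) in the top view, and the stub is at (249,182) in the scene view. I check my predicted ring position against the zoomed scene and top images.

```bash
cat > ov.py <<'E'
from w import *
def pred(o,rt=(.0003,.0131,.2017)):
    T=R.from_quat(o["tool_rot"]).as_matrix();return o["eef_pos"]+T@np.array(rt)
def circ(c,r,n=48):
    a=np.linspace(0,2*np.pi,n);return np.c_[c[0]+r*np.cos(a),c[1]+r*np.sin(a),np.full(n,c[2])]
def zoom(im,m,c,name,half=(35,28),f=8,draw=()):
    u,v=proj(m,[c])[0];x0,y0=int(u-half[0]),int(v-half[1])
    z=cv2.resize(im[y0:y0+2*half[1],x0:x0+2*half[0]],None,fx=f,fy=f,interpolation=cv2.INTER_CUBIC)
    for cc,r,col in draw:
        q=((proj(m,circ(cc,r))-[x0,y0]+.5)*f).astype(int)
        cv2.polylines(z,[q.reshape(-1,1,2)],True,col,1)
    cv2.imwrite(f"pics/{name}.png",z);print(name,x0,y0,"f",f)
E
python3 - <<'E'
from ov import *
o=bot.get_obs();c=pred(o);print(c)
for n in ["top","scene"]:
    m=vision.camera_model(n);im=cv2.imread(f"pics/{n}18.png")
    zoom(im,m,c,n+"18z",draw=[(c,.0155,(0,0,255)),(c,.0125,(0,0,255)),((.4985,-.2775,.078),.007,(0,255,255)),((.4985,-.2775,.056),.016,(0,255,0))])
E
```

```text
[ 0.50273269 -0.21332405  0.13423522]
top18z 317 216 f 8
scene18z 225 131 f 8
```

View pics/scene18z.png

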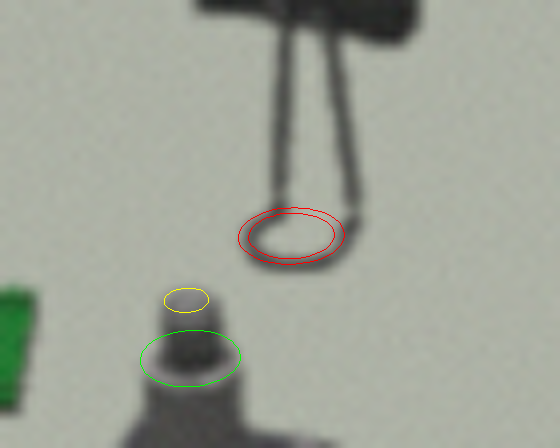

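View pics/top18z.png

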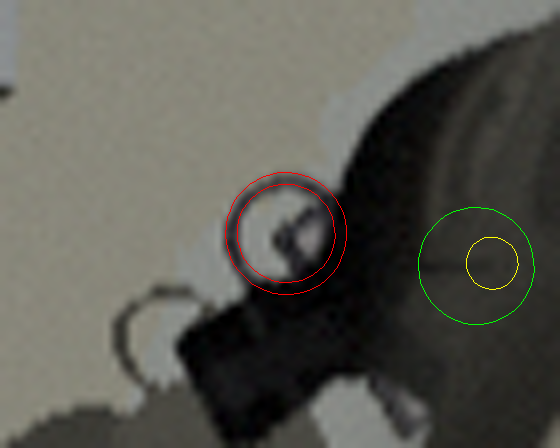

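The prediction matches the top view within about 0.5 px and the scene view within about 1 px (≈2 mm). Now I bring the ring over the stub.

Call:
drive_tool(steps=[-0.014,-0.009,0,-0.1,0,0,1,-0.014,-0.009,0,-0.1,0,0,1,-0.014,-0.008,0,0,0,0,1,-0.0125,-0.0082,0,0,0,0,1,0,0,0.012,0,0,0,1,0,0,0.012,0,0,0,1,0,0,0,0,0,0,1,0,0,0,0,0,0,1])

```text
clock: 17.65
eef_pos: [0.4875, -0.2845, 0.3121]
tool_rot: [0.511, 0.86, 0.002, 0.0]
ft_force: [-0.2, 0.1, -1.0]
grip_width: 0.0256
```

```bash
cat > chk.py <<'E'
from ov import *
n=sys.argv[1]
o,m,p,d,P=look("w"+n);c=pred(o);print("ring",c.round(4))
q,dd=vision.camera("scene");q=q[:,:,::-1].copy();cv2.imwrite(f"pics/scene{n}.png",q);np.save(f"pics/scene{n}d.npy",dd)
ms=vision.camera_model("scene")
zoom(q,ms,c,"scene"+n+"z")
zoom(q,ms,c,"scene"+n+"y",draw=[(c,.0155,(0,0,255)),((.4985,-.2775,.078),.007,(0,255,255)),((.4985,-.2775,.056),.016,(0,255,0))])
a=cv2.imread("pics/scene"+n+"z.png");b=cv2.imread("pics/scene"+n+"y.png")
cv2.imwrite("pics/s"+n+".png",cv2.resize(np.hstack([a,b]),None,fx=.71,fy=.71))
E
python3 chk.py 19
```

```text
17.65 [ 0.4875 -0.2845  0.3121] [[-0.4786, 0.8781, 0.0024], [0.8781, 0.4785, 0.0024], [0.001, 0.0033, -1.0]] 0.02560787983196676 [-0.2  0.1 -1. ] 0.03098656661501202
ring [ 0.4994 -0.2775  0.1105]
scene19z 211 129 f 8
scene19y 211 129 f 8
```

View pics/s19.png

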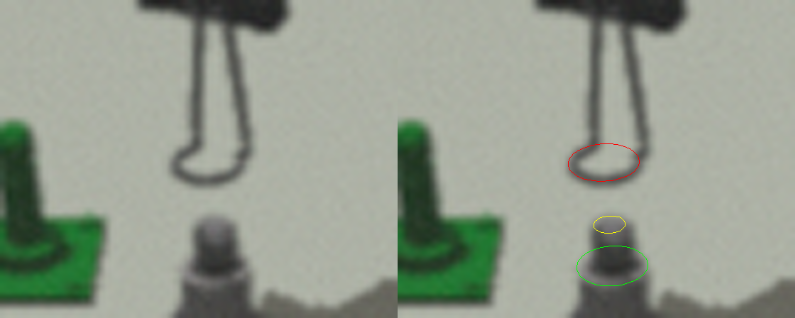

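View pics/w19.png

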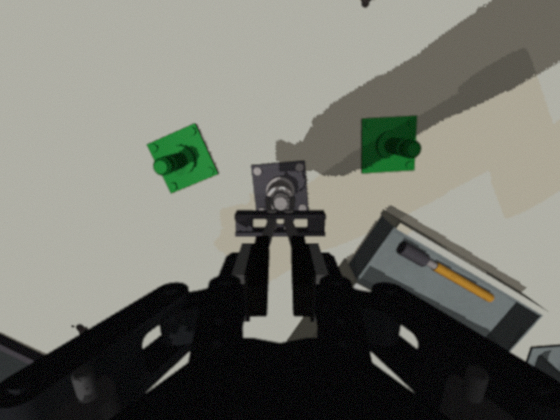

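The ring overlay matches the real ring, and it lies on the stub's axis line as extended in the scene view (about 1 mm). I lower to just above the stub tip.

Call:
drive_tool(steps=[0.0004,-0.0008,0.006,0.08,0,0,1,0,0,0.006,0,0,0,1,0,0,0.006,0,0,0,1,0,0,0.006,0,0,0,1,0,0,0,0,0,0,1,0,0,0,0,0,0,1])

```text
clock: 18.25
eef_pos: [0.4866, -0.2852, 0.288]
tool_rot: [0.511, 0.86, 0.001, 0.0]
ft_force: [-0.8, 0.1, -1.6]
grip_width: 0.0256
```

```bash
python3 chk.py 20; python3 - <<'E'
import cv2
i=cv2.imread("pics/w20.png")[150:250,220:345]
cv2.imwrite("pics/w20c.png",cv2.convertScaleAbs(cv2.resize(i,None,fx=6,fy=6,interpolation=cv2.INTER_CUBIC),alpha=1.8))
E
```

```text
18.25 [ 0.4866 -0.2852  0.288 ] [[-0.4775, 0.8786, 0.0017], [0.8786, 0.4775, 0.0013], [0.0003, 0.0021, -1.0]] 0.025609611587079847 [-0.8  0.1 -1.6] 0.020529483612481254
ring [ 0.4983 -0.2784  0.0864]
scene20z 212 137 f 8
scene20y 212 137 f 8
```

View pics/s20.png

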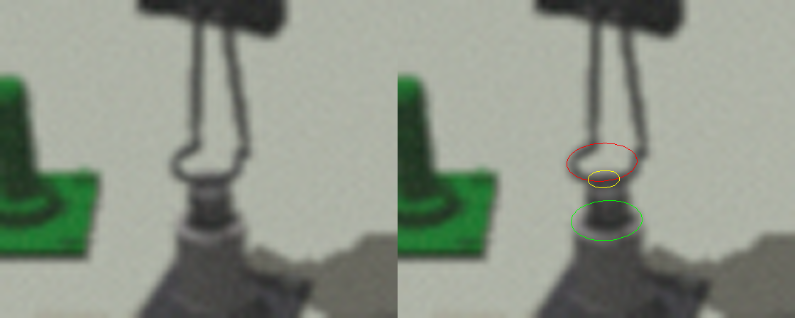

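View pics/w20c.png

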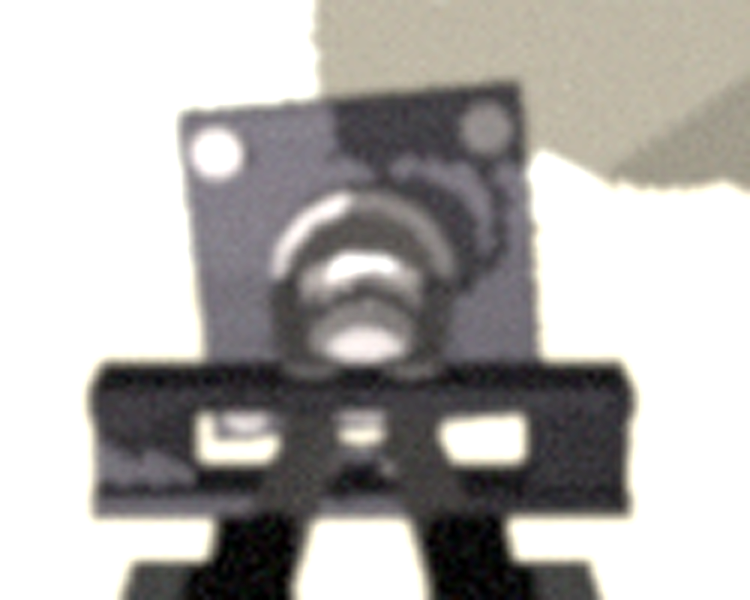

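In the wrist view the two tips, at (295,340) and (425,340) in the crop, straddle the stub top at (362,340) symmetrically. The scene view agrees. I go on down over the tip, watching force.

Call:
drive_tool(steps=[0.0003,0.0004,0.003,0,0,0,1,0,0,0.003,0,0,0,1,0,0,0.003,0,0,0,1,0,0,0,0,0,0,1,0,0,0,0,0,0,1])

```text
clock: 18.77
eef_pos: [0.487, -0.2848, 0.2795]
tool_rot: [0.511, 0.86, 0.001, 0.001]
ft_force: [0.5, -0.9, -2.1]
grip_width: 0.0256
```

```bash
python3 chk.py 21; python3 - <<'E'
import cv2
i=cv2.imread("pics/w21.png")[150:250,220:345]
cv2.imwrite("pics/w21c.png",cv2.convertScaleAbs(cv2.resize(i,None,fx=6,fy=6,interpolation=cv2.INTER_CUBIC),alpha=1.8))
E
```

```text
18.7667 [ 0.487  -0.2848  0.2795] [[-0.4775, 0.8786, 0.0024], [0.8786, 0.4775, 0.0008], [-0.0004, 0.0025, -1.0]] 0.02558979226242145 [ 0.5 -0.9 -2.1] 0.007264956123861249
ring [ 0.4988 -0.2781  0.0778]
scene21z 212 140 f 8
scene21y 212 140 f 8
```

View pics/s21.png

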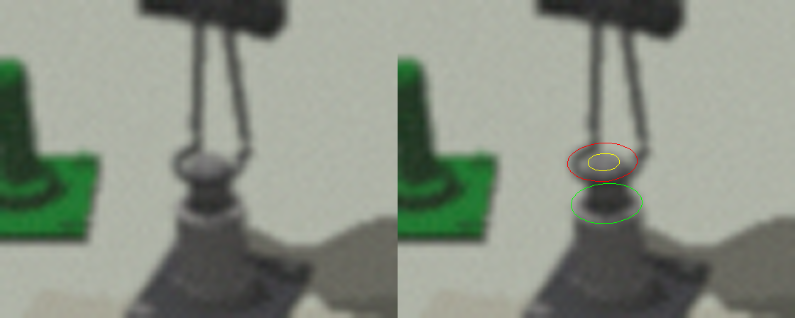

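View pics/w21c.png

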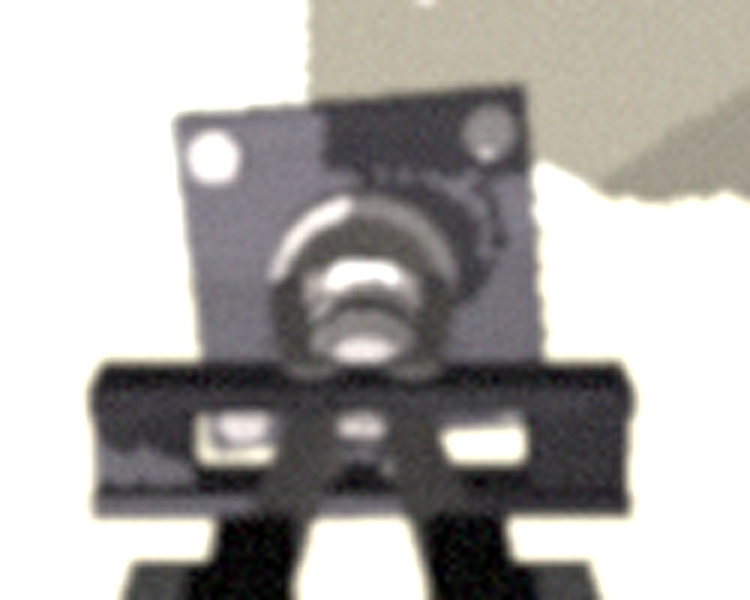

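The ring is around the stub tip, concentric in the scene view, with no contact force. I continue.

Call:
drive_tool(steps=[0,0,0.003,0,0,0,1,0,0,0.003,0,0,0,1,0,0,0.003,0,0,0,1,0,0,0.003,0,0,0,1,0,0,0,0,0,0,1,0,0,0,0,0,0,1])

```text
clock: 19.37
eef_pos: [0.487, -0.2848, 0.2674]
tool_rot: [0.511, 0.86, 0.001, 0.001]
ft_force: [-0.7, 0.5, -1.0]
grip_width: 0.0256
```

Call:
drive_tool(steps=[0,0,0.003,0,0,0,1,0,0,0.002,0,0,0,1,0,0,0,0,0,0,1,0,0,0,0,0,0,1])

```text
clock: 19.7
eef_pos: [0.4871, -0.2848, 0.2626]
tool_rot: [0.511, 0.86, 0.001, 0.001]
ft_force: [0.7, 0.1, -1.1]
grip_width: 0.026
```

```bash
python3 chk.py 22; python3 - <<'E'
import cv2
i=cv2.imread("pics/w22.png")[150:250,220:345]
cv2.imwrite("pics/w22c.png",cv2.convertScaleAbs(cv2.resize(i,None,fx=6,fy=6,interpolation=cv2.INTER_CUBIC),alpha=1.8))
E
```

```text
19.7 [ 0.4871 -0.2848  0.2626] [[-0.4775, 0.8786, 0.0027], [0.8786, 0.4775, 0.0007], [-0.0007, 0.0027, -1.0]] 0.02601660900995362 [ 0.7  0.1 -1.1] 0.006398664822901211
ring [ 0.499  -0.2782  0.061 ]
scene22z 212 145 f 8
scene22y 212 145 f 8
```

View pics/s22.png

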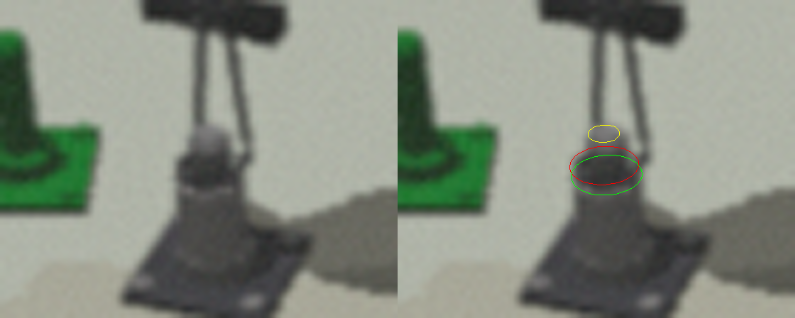

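View pics/w22c.png

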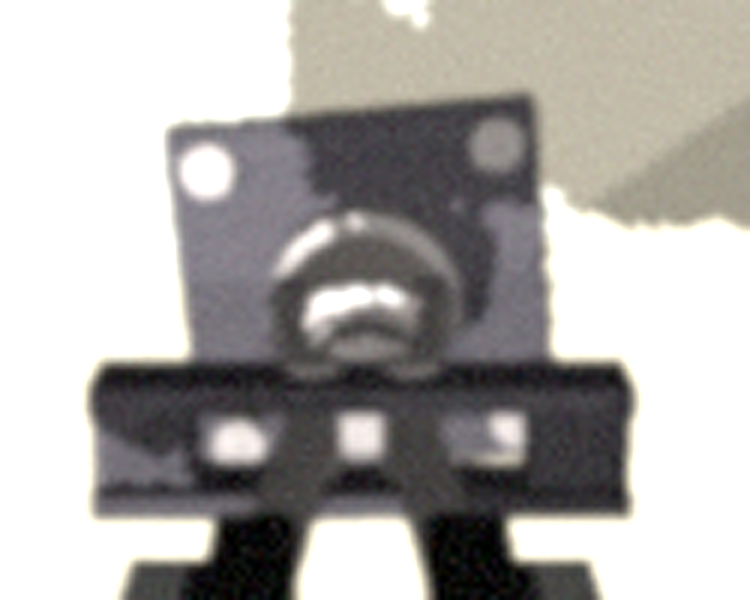

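Call:
drive_tool(steps=[0,0,0.0008,0,0,0,1,0,0,0.0008,0,0,0,1,0,0,0,0,0,0,1,0,0,0,0,0,0,1,0,0,0,0,0,0,1,0,0,0,0,0,0,1])

```text
clock: 20.3
eef_pos: [0.4873, -0.2849, 0.2614]
tool_rot: [0.511, 0.86, 0.001, 0.001]
ft_force: [-0.3, -0.5, -0.7]
grip_width: 0.0255
```

```bash
python3 chk.py 23; python3 - <<'E'
from workcell import vision
from h import *
P=pts(vision.camera_model("scene"),np.load("pics/scene23d.npy"));d0=P
z=P[...,2];m=vision.camera_model("scene")
g=(np.hypot(P[...,0]-.4985,P[...,1]+.2775)<.03)
for v in range(150,185):
    k=g[v]; 
    if k.any(): print(v,k.sum(),P[v][k].mean(0).round(4),np.nonzero(k)[0][[0,-1]])
E
```

```text
20.3 [ 0.4873 -0.2849  0.2614] [[-0.4776, 0.8786, 0.0034], [0.8786, 0.4776, 0.0003], [-0.0014, 0.0031, -1.0]] 0.02548270362773201 [-0.3 -0.5 -0.7] 0.002093551799213566
ring [ 0.4993 -0.2784  0.0597]
scene23z 212 146 f 8
scene23y 212 146 f 8
150 14 [ 0.4875 -0.2725  0.1284] [245 258]
151 11 [ 0.4855 -0.27    0.126 ] [247 258]
152 8 [ 0.4829 -0.2721  0.1212] [247 258]
153 4 [ 0.4856 -0.2827  0.1145] [247 253]
154 4 [ 0.4862 -0.282   0.1122] [247 253]
155 4 [ 0.486  -0.2849  0.1079] [246 253]
156 4 [ 0.4864 -0.2846  0.1052] [246 253]
157 5 [ 0.4859 -0.2816  0.1035] [246 254]
158 4 [ 0.4867 -0.2825  0.1005] [246 254]
159 4 [ 0.4862 -0.2835  0.0969] [246 254]
160 4 [ 0.4863 -0.2836  0.094 ] [246 254]
161 4 [ 0.4862 -0.284   0.0908] [246 254]
162 4 [ 0.4861 -0.2845  0.0875] [246 254]
163 4 [ 0.4866 -0.2839  0.085 ] [246 254]
164 4 [ 0.4867 -0.2818  0.0831] [246 255]
165 4 [ 0.4864 -0.2826  0.0795] [246 255]
166 4 [ 0.4861 -0.2833  0.0761] [246 255]
167 7 [ 0.4895 -0.2814  0.0754] [246 255]
168 8 [ 0.4928 -0.276   0.0765] [246 255]
169 10 [ 0.495  -0.2745  0.0751] [245 255]
170 10 [ 0.4964 -0.2717  0.0742] [245 256]
171 9 [ 0.4987 -0.2716  0.0721] [245 255]
172 12 [ 0.4963 -0.2731  0.0673] [244 256]
173 14 [ 0.4968 -0.2738  0.0641] [243 256]
174 12 [ 0.4992 -0.2751  0.0615] [243 254]
175 12 [ 0.5001 -0.2741  0.0593] [243 254]
176 12 [ 0.5018 -0.2719  0.0581] [243 254]
177 12 [ 0.5045 -0.2681  0.0583] [243 254]
178 12 [ 0.5054 -0.2669  0.0562] [243 254]
179 13 [ 0.5042 -0.2668  0.0527] [243 255]
180 13 [ 0.5044 -0.2667  0.0497] [243 255]
181 13 [ 0.5044 -0.2671  0.0465] [243 255]
182 13 [ 0.5045 -0.2672  0.0433] [243 255]
183 12 [ 0.5049 -0.2661  0.041 ] [243 255]
184 13 [ 0.5048 -0.2674  0.0371] [243 255]
```

View pics/scene23z.png

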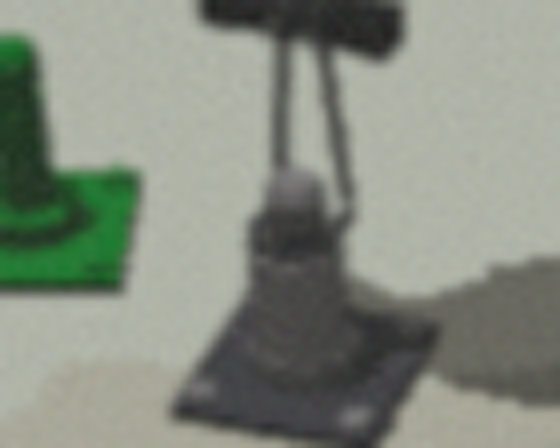

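Call:
drive_tool(steps=[0.0005,-0.0003,0.0005,0,0,0,1,0,0,0,0,0,0,1,0,0,0,0,0,0,1,0,0,0,0,0,0,1])

```text
clock: 20.73
eef_pos: [0.487, -0.2848, 0.2613]
tool_rot: [0.511, 0.86, 0.001, 0.002]
ft_force: [0.5, -0.5, 3.0]
grip_width: 0.0253
```

```bash
python3 chk.py 24; python3 - <<'E'
import cv2
i=cv2.imread("pics/w24.png")[150:250,220:345]
cv2.imwrite("pics/w24c.png",cv2.convertScaleAbs(cv2.resize(i,None,fx=6,fy=6,interpolation=cv2.INTER_CUBIC),alpha=1.8))
E
```

```text
20.7333 [ 0.487  -0.2848  0.2613] [[-0.4775, 0.8786, 0.0043], [0.8786, 0.4775, -0.0003], [-0.0023, 0.0036, -1.0]] 0.025265524933862082 [ 0.5 -0.5  3. ] 0.0012037777008052592
ring [ 0.4992 -0.2783  0.0596]
scene24z 212 146 f 8
scene24y 212 146 f 8
```

View pics/w24c.png

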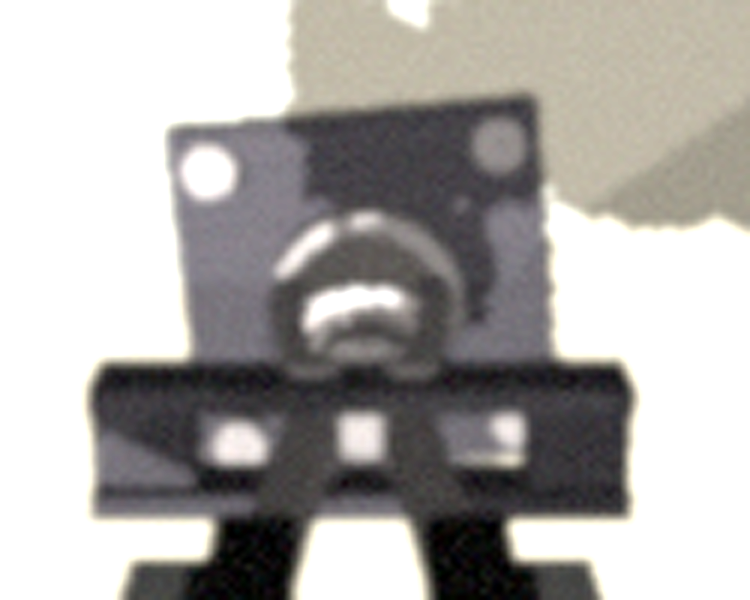

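View pics/scene24y.png

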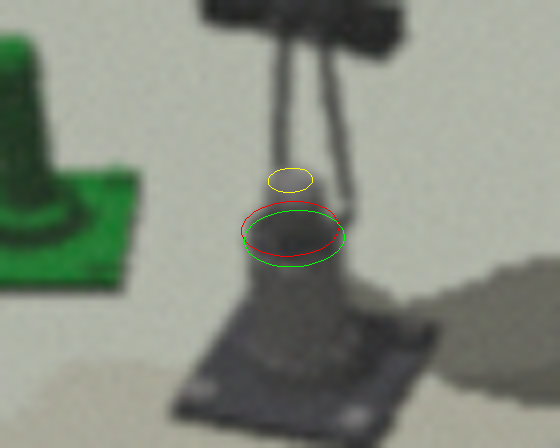

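View pics/scene24.png

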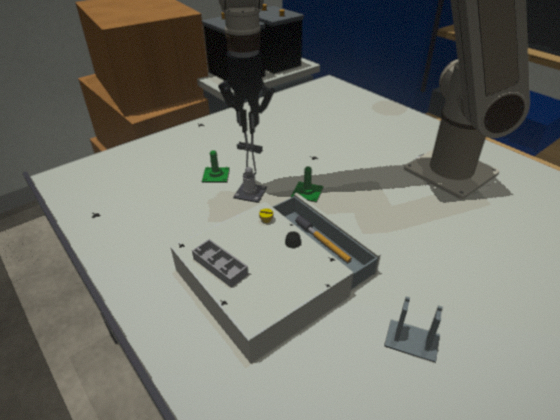

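The wrist force went up to +3 N from about −1 N, so the ring has just touched the tube. That puts the true ring height ≈0.0575. I raise about 1.5 mm to centre it on the groove.

Call:
drive_tool(steps=[0,0,-0.001,0,0,0,1,0,0,-0.001,0,0,0,1,0,0,0,0,0,0,1,0,0,0,0,0,0,1,0,0,0,0,0,0,1,0,0,0,0,0,0,1])

```text
clock: 21.33
eef_pos: [0.4865, -0.2845, 0.2623]
tool_rot: [0.511, 0.86, 0.001, 0.001]
ft_force: [0.3, -0.3, -2.0]
grip_width: 0.0259
```

```bash
python3 chk.py 25
```

```text
21.3333 [ 0.4865 -0.2845  0.2623] [[-0.4776, 0.8786, 0.0022], [0.8786, 0.4776, 0.001], [-0.0002, 0.0024, -1.0]] 0.02594340911127539 [ 0.3 -0.3 -2. ] 0.0025925631504839616
ring [ 0.4983 -0.2777  0.0606]
scene25z 213 145 f 8
scene25y 213 145 f 8
```

View pics/s25.png

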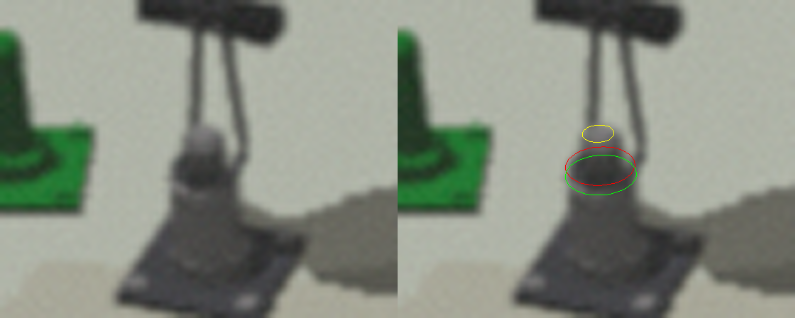

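The force is back to the free-hanging baseline and the ring is centred on the stub. Its height is ≈0.0585 by touch and 0.0606 by pose, so it is level with the groove either way. Handing in.

```bash
python3 -c "
from workcell import job_done
print(job_done())"
```

```text
the job is handed in; nothing more can be done
None
```

I slid the spacer tube onto the grey stub and let go of it. I then took the pliers from the rack, squeezed them, and lowered the spread ring over the stub to the groove. I handed the job in at 21.5 s with the pliers still squeezed. No verdict was reported.

**Tube:** it met the collar at the height I had predicted. After I let go, its rim read z ≈ 0.057 and was centred on the stub.

**Ring:**
- **Centring:** it is within about 1 mm of the stub axis in the wrist and scene views.
- **Squeeze:** the handles stayed squeezed all the way, reading 25 to 26 mm. That reading runs a few mm low: the 32 mm tube read 29.5 mm.
- **Contact:** I first lowered it until it lightly touched the tube, about 4 to 5 N above the free-hanging reading. Backing off about 1 mm returned the force to that baseline.

**Where checks disagreed:** the ring's height came out at 58.5 mm from the touch and 60.6 mm from the arm's pose. The groove spans 56 to 62 mm. At the pose figure the 3 mm thick ring's upper face would sit right at the groove's top edge.

**Not measured:** the drawer and the bystanders look unmoved in the last scene view, but I did not measure them. I also did not measure the pliers' uprightness directly; the tool's own tilt was about 0.15°.

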